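Set the battery docks with the gauge and dial in their number

ROBOT

A 6-joint arm with a two-finger parallel gripper is mounted at the origin on the work surface. World frame = base frame: x ahead of the robot, y to its left, z up, the work surface at z = 0. Lengths are in mm, angles in rad, forces in N, time in s.
With the tool pointing down it reaches from about 300 to 775 mm from the base axis. Payload 14.6 kg.
Tool frame: the origin (TCP) lies on the centre line of the jaws, within the pads' length; the fingertips stand manip.tcp_to_tips ahead of it and the grasp point (between the pads) lies 5 mm behind it (manip.tcp_to_tips is the distance from the TCP to the fingertips, in mm); z points along the fingers, y is the direction in which the jaws open and shut (so a half turn about z gives the same grasp; the last joint's range is limited). The gripper opens to 94 mm and grips with 3 to 60 N. Pads are 16 mm wide; open, the fingers measure 119 mm over their backs; the gripper's body (75 mm by 177 mm) begins 78 mm behind the grasp point.
Start: joints at [-1.415, 0.3, 1.521, -0, 1.321, -0.067], TCP at [121.522, -536.397, 219.446] pointing down, gripper open.
Joint ranges: [-3.03, 3.03], [-0.79, 2.21], [0.23, 2.52], [-1.04, 4.18], [0, 3.07], [-2.55, 2.55]. Speed limits (rad/s): [2.22, 2.22, 2.57, 3.14, 3.14, 3.14].

INTERFACE

Orientations are given as [roll, pitch, yaw] about the fixed x, y, z axes, in that order (R = Rz(yaw) Ry(pitch) Rx(roll)).
In Python, from cell import manip, optics, workorder gives the robot as it stands. The module is installed in compiled form; this text tells all that it offers.
- The arm moves only by the tool jog_arm, never from a script. Its argument "deltas" is text: rows parted by semicolons, each of 5 numbers parted by spaces: the shift along the tool's x, y, z in mm, then the turn about the tool's z in rad, then the finger opening in mm, from 0 to 94. In form: tx ty tz twist grip; .... A call has exactly 10 rows; each row is the pose to reach, as a shift and turn from the pose commanded when the call began, along the tool's axes at that moment; what a row does not reach only later rows make up. A row lasts 1/8 s, in which the tool goes at most 62.5 mm and 10.7 degrees, less where a joint would pass 70% of its speed; a pose out of reach is approached as far as the arm can. A call with a gripper value outside its range is refused whole. The fingers move at their own pace and stop on an object; "squeeze" is the grip in N (left out, the last holds). Time passes only in rows, so rows that repeat a pose let the fingers close, or fill a call up. It gives the time, the measured TCP pose, the force and the opening at its end, in the units of the state.
- manip.read_state(): the state, without advancing time (a new reading comes with each control period).
- optics.camera(name): name is "scene" or "top" or "wrist"; returns (picture, depth): 420x560x3 uint8, red, green, blue; 420x560 float32, mm along the optical axis (not along the pixel's ray), 0 where there is no reading.
- optics.get_calibration(name): a dict with "intrinsics" (3x3 intrinsics, pixels), "dist_coeffs" ([k1, k2, p1, p2, k3] as OpenCV has them; the pictures are not rectified), "R" (3x3) and "t" (3): a world point X has camera coordinates R X + t; the wrist camera has in their place "hand_eye" (4x4, takes a point from camera to tool coordinates, whose origin is the TCP and whose axes are the flange's). Camera axes: x right, y down, z forward; pixel columns grow to the right and rows downward; lengths in mm; the calibration is good to about 2 mm. A picture is of the moment at which its call begins: read the wrist's pose just before it. get_calibration takes no time and is no camera call.
- workorder.sign_off(): hands the job in, once; it reports no verdict.
The state is a dict: "clock": time; "joints": joint angles; "qd": joint speeds; "effort": joint torques, N m; "eef_pos": TCP position; "eef_rot": TCP orientation; "wrist_force": force on the tool from outside, world axes, zero at the start; "moment": the same for the moment, N m; "finger_gap": finger opening in mm.
Only numpy, scipy, OpenCV 4.12 (cv2) and the standard library are available. Lean on these libraries where they do the work, as an engineer would, in place of code of your own. Each camera call takes 0.05 s, during which the arm holds its last target.

TASK

Switch the docks' supply off at its lever, then set every battery dock on the bench with the steel setting gauge: slide its tongue into the mouth until the shoulders meet the dock's face, so that the stop inside is pushed back to its set depth, and draw it out again. Lay the gauge flat in its blue tray, and only then, with all docks set, switch the supply on again. At any time roll the counter's thumbwheel by its ribbed edge until its window shows the number of docks on the bench, the digit centred; leave the other things where they are.

Things in the scene. Friction and masses are not known exactly. Their poses are not given: they have to be found in the camera images.
- dock_1: Battery dock, blue roof, 4 kg, stands on the bench. Origin: middle of the mouth in the front face, at table level; x points into the mouth, away from the robot. Before the face a flat sill 60 mm long, 84 wide, top at z 25 mm. The mouth is a level gap just above the sill: 48 mm wide (y), z 25 to 39, 80 deep. Roof from x 0 to 85 mm, top at z 55.
- dock_2: Battery dock, red roof, 4 kg, stands on the bench (may be absent). Origin: middle of the mouth in the front face, at table level; x points into the mouth, away from the robot. Before the face a flat sill 60 mm long, 84 wide, top at z 25 mm. The mouth is a level gap just above the sill: 48 mm wide (y), z 25 to 39, 80 deep. Roof from x 0 to 85 mm, top at z 55.
- dock_3: Battery dock, green roof, 4 kg, stands on the bench (may be absent). Origin: middle of the mouth in the front face, at table level; x points into the mouth, away from the robot. Before the face a flat sill 60 mm long, 84 wide, top at z 25 mm. The mouth is a level gap just above the sill: 48 mm wide (y), z 25 to 39, 80 deep. Roof from x 0 to 85 mm, top at z 55.
- dock_4: Battery dock, yellow roof, 4 kg, stands on the bench (may be absent). Origin: middle of the mouth in the front face, at table level; x points into the mouth, away from the robot. Before the face a flat sill 60 mm long, 84 wide, top at z 25 mm. The mouth is a level gap just above the sill: 48 mm wide (y), z 25 to 39, 80 deep. Roof from x 0 to 85 mm, top at z 55.
- stop_1 (a joint): Sliding brass stop inside dock_1 (m): 0 = its front 25 mm behind the face; grows to 0.045 as it is pushed in; 0.030 (55 mm deep) = set: the orange pointer in the roof's slit, which moves with it, then stands between the two white marks. Starts at 0 to 0.012, needs about 1.5 N, stays where left, cannot be pulled back.
- stop_2 (a joint): Sliding brass stop inside dock_2 (m): 0 = its front 25 mm behind the face; grows to 0.045 as it is pushed in; 0.030 (55 mm deep) = set: the orange pointer in the roof's slit, which moves with it, then stands between the two white marks. Starts at 0 to 0.012, needs about 1.5 N, stays where left, cannot be pulled back.
- stop_3 (a joint): Sliding brass stop inside dock_3 (m): 0 = its front 25 mm behind the face; grows to 0.045 as it is pushed in; 0.030 (55 mm deep) = set: the orange pointer in the roof's slit, which moves with it, then stands between the two white marks. Starts at 0 to 0.012, needs about 1.5 N, stays where left, cannot be pulled back.
- stop_4 (a joint): Sliding brass stop inside dock_4 (m): 0 = its front 25 mm behind the face; grows to 0.045 as it is pushed in; 0.030 (55 mm deep) = set: the orange pointer in the roof's slit, which moves with it, then stands between the two white marks. Starts at 0 to 0.012, needs about 1.5 N, stays where left, cannot be pulled back.
- counter: White counter housing, fixed, 168 mm wide, front to -x; a thumbwheel lying flat sticks out of its front. Origin: on the wheel's vertical axis at table level; x points to the back. Hood over the wheel's middle: radius 47 mm, top at z 50. The housing closes in the wheel from x 13 mm backwards, to x 88, top at z 50.
- window (a point): Middle of the yellow-framed window on the counter, 34 mm behind the wheel's axis, z 50 mm, about 24 x 22 mm. The digit seen in it is the one that counts (white bars, upright as seen from the robot's side). Only one digit shows at a time.
- wheel (a joint): Black thumbwheel (rad), vertical axis, grows counter-clockwise seen from above. Digit n is centred in the window at n x 0.6283 (0 to 9, end stops 0.15 beyond, no way from 9 on to 0). Turns with about 0.06 N m, stays where left; starts between digits 5.6 and 8.6.
- wheel_rim (a point): Wheel axis, 32 mm above the table; turns with the wheel. Rim radius 52 mm, z 24 to 40. Ten orange ribs stand out of the rim to radius 76 mm, each 10 mm wide, z 20 to 44, to push or pinch; in the counter's frame (angle from +x) at the joint value plus multiples of 0.6283, so at a whole digit one points straight to the front. Nothing is below them beyond radius 45 mm on the front side.
- gauge: Loose setting gauge, about 0.18 kg: flat steel plate 8 mm thick with a red fin on top. Origin: under the fin's middle, on the plate's underside; x along the tongue, z up. Plate 64 mm wide from x -35 to +25; tongue 40 wide from x +25 (the shoulders) to +80, so 55 mm long. Fin 40 mm long (x), 12 thick (y), top at z 48: pinch it from above.
- mains_base: Grey switch block of the docks' supply, fixed, 70 mm (x) by 50 mm (y), 25 mm high. Origin: centre of its underside. Its lever turns about a level axis (the block's y) through the point 22 mm above the origin.
- mains (a joint): Supply lever (rad): 0 = off, leaning 0.5 rad towards the robot (-x of the block); 1.0 = on, leaning 0.5 rad away (+x). Starts on. Takes about 1 N at its knob to swing, stays where left; push it right over to its end.
- mains_tip (a point): Centre of the lever's red ball knob, 26 mm across, on a 10 mm thick rod, 65 mm from the lever's axis: 79 mm above the table at either end, 87 mm half way.
- tray: Blue open tray for the gauge, fixed, 106 mm (x) by 160 mm (y) outside, walls 4 mm thick and 16 high, floor top 4 mm above the table. Origin: centre of its underside.
- tape: Roll of yellow tape, 70 mm across, 45 mm high. Bystander, loose; origin at its underside's centre. Not part of the job.
- powerbank: Black power bank 70 x 120 x 16 mm. Bystander, loose; origin at its underside's centre. Not part of the job.
Things that resemble listed ones, but are neither listed nor needed, are in the scene too. What is shaped like the dock_2 but purple is not meant.

How it is judged:
By the outcome, as a careful person would: the job done as asked, in the order asked, and still so for the second after the job is handed in, with the robot touching nothing.
Of dock_2, dock_3, dock_4 only 2 to 3 are there at a start; the rules pass over those that are not, and their reading is None.
At some moment in a run one of gauge may be knocked a few centimetres aside while the robot is not near it.
Once in a run the grip may slacken for a moment while it holds something.
It also fails if it takes over 208 s, if anything falls off the work surface, if the arm or the gripper's body presses on something with over 40 N, if the wrist force passes 120 N, or if a joint passes its speed limit or range.

## Working session

There is one attempt and no reset: what is moved stays moved. The work goes in short steps, Python scripts to look and compute and a tool call to move; the robot and the scene stay as the last step left them, time stands still between calls to the robot, and variables do not carry over. Pictures are saved under pics/ and viewed, and the job is handed in when it is done.

Besides the shell and the picture viewer there is one more tool, called after "Emit:" by a JSON object that holds its "op" and its "data", one argument or row to a line. jog_arm: Moves the arm, as the interface text tells. Its arguments: {"type":"object","properties":{"deltas":{"type":"string"},"squeeze":{"type":"number"}},"required":["deltas"]}

```bash
mkdir -p pics; cat > h.py <<'E'
import numpy as np, cv2
from cell import manip, optics, workorder
def cap(name,tag):
    s=manip.read_state(); im,d=optics.camera(name)
    cv2.imwrite(f'pics/{tag}.png',im[:,:,::-1]); np.savez(f'pics/{tag}.npz',im=im,d=d,pos=s['eef_pos'],rot=s['eef_rot'])
    return im,d,s
def st():
    s=manip.read_state()
    for k in('clock','joints','eef_pos','eef_rot','wrist_force','finger_gap'): print(k,np.round(s[k],3))
E
python3 - <<'E'
from h import *
st(); print(manip.tcp_to_tips)
for n in('scene','top','wrist'):
    cap(n,n+'0'); c=optics.get_calibration(n); print(n,{k:np.round(v,3).tolist() for k,v in c.items()})
E
```

```text
clock 0.0
joints [-1.415  0.3    1.522 -0.     1.321 -0.067]
eef_pos [ 121.484 -536.145  218.876]
eef_rot [-3.14  -0.     0.223]
wrist_force [-0.165  0.026 -0.561]
finger_gap 93.806
14.0
scene {'intrinsics': [[384.914, 0.0, 283.355], [0.0, 384.914, 209.316], [0.0, 0.0, 1.0]], 'dist_coeffs': [-0.012, 0.0, 0.0, 0.0, 0.0], 'R': [[0.891, 0.455, -0.004], [0.291, -0.576, -0.764], [-0.35, 0.68, -0.645]], 't': [-432.092, -96.38, 1341.116]}
top {'intrinsics': [[479.047, 0.0, 279.719], [0.0, 479.047, 213.068], [0.0, 0.0, 1.0]], 'dist_coeffs': [-0.091, 0.0, 0.0, 0.0, 0.0], 'R': [[-0.024, -1.0, -0.013], [-0.998, 0.025, -0.056], [0.056, 0.012, -0.998]], 't': [27.231, 494.706, 1375.878]}
wrist {'intrinsics': [[333.759, 0.0, 280.03], [0.0, 333.759, 206.139], [0.0, 0.0, 1.0]], 'dist_coeffs': [-0.021, 0.0, 0.0, 0.0, 0.0], 'hand_eye': [[-0.001, -0.961, -0.276, 79.841], [1.0, -0.001, -0.002, 0.517], [0.002, -0.276, 0.961, -165.203], [0.0, 0.0, 0.0, 1.0]]}
```

View pics/top0.png

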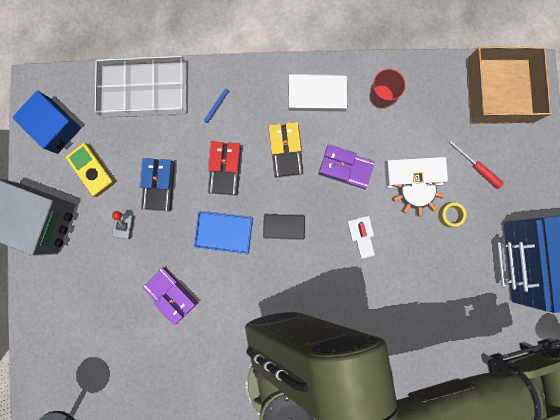

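View pics/scene0.png

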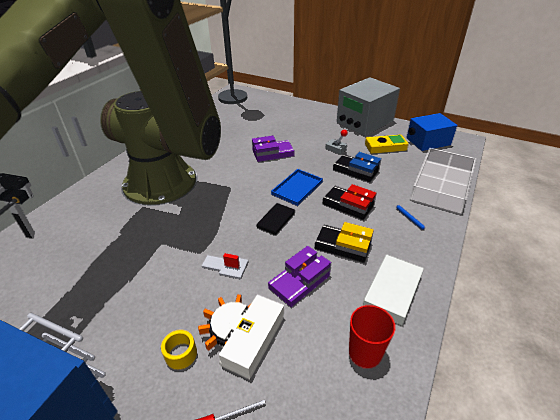

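Three docks are visible in the top view: blue (157,183), red (224,165) and yellow (285,148). The purple ones at (346,166) and (168,295) are decoys, and I see no green. The gauge is at (362,237), the tray at (223,232), the mains lever at (122,223) and the counter at (418,180). I'll measure these next.

```bash
cat >> h.py <<'E'
def Rrpy(r):
    from scipy.spatial.transform import Rotation as R
    return R.from_euler('xyz',r).as_matrix()
def world(tag,name):
    z=np.load(f'pics/{tag}.npz'); c=optics.get_calibration(name); K=np.array(c['intrinsics']); D=np.array(c['dist_coeffs'])
    d=z['d']; h,w=d.shape; u,v=np.meshgrid(np.arange(w),np.arange(h))
    p=cv2.undistortPoints(np.stack([u,v],-1).reshape(-1,1,2).astype(np.float64),K,D).reshape(h,w,2)
    X=np.dstack([p*d[...,None],d])
    if 'R' in c: W=(X-np.array(c['t']))@np.array(c['R'])
    else:
        H=np.array(c['hand_eye']); T=X@H[:3,:3].T+H[:3,3]; W=T@Rrpy(z['rot']).T+z['pos']
    W[d==0]=np.nan
    return z['im'],W
E
python3 - <<'E'
from h import *
im,W=world('top0','top')
hsv=cv2.cvtColor(im,cv2.COLOR_RGB2HSV)
print('table z',[np.round(W[v,u],1).tolist() for u,v in((100,350),(250,280),(330,210),(200,60),(470,240))])
for n,(u,v) in dict(blue=(157,172),red=(226,158),yellow=(288,140),tray=(223,232),gauge_plate=(366,245),fin=(362,230),knob=(117,215),hous=(440,170),tape=(453,205),pb=(285,226)).items(): print(n,np.round(W[v,u],1))
a=cv2.resize(im[90:260,90:310],None,fx=3.6,fy=3.5,interpolation=cv2.INTER_CUBIC); cv2.imwrite('pics/c1.png',a[:,:,::-1])
a=cv2.resize(im[130:270,310:490],None,fx=4.2,fy=4.2,interpolation=cv2.INTER_CUBIC); cv2.imwrite('pics/c2.png',a[:,:,::-1])
E
```

```text
table z [[102.5, 558.7, -4.3], [302.9, 106.5, 1.6], [501.5, -132.6, -2.8], [966.4, 245.4, -0.9], [402.4, -543.7, 1.1]]
blue [623.3 369.7  27.9]
red [653.3 163.3  56.4]
yellow [699.8 -14.1  58.3]
tray [444.5 182.4   3.5]
gauge_plate [ 396.3 -234.2    2.8]
fin [ 439.6 -217.3   44.4]
knob [496.8 466.6  91.6]
hous [ 605.3 -447.2   48.2]
tape [ 504.6 -483.6   38.7]
pb [457.4   0.6  12.7]
```

View pics/c1.png

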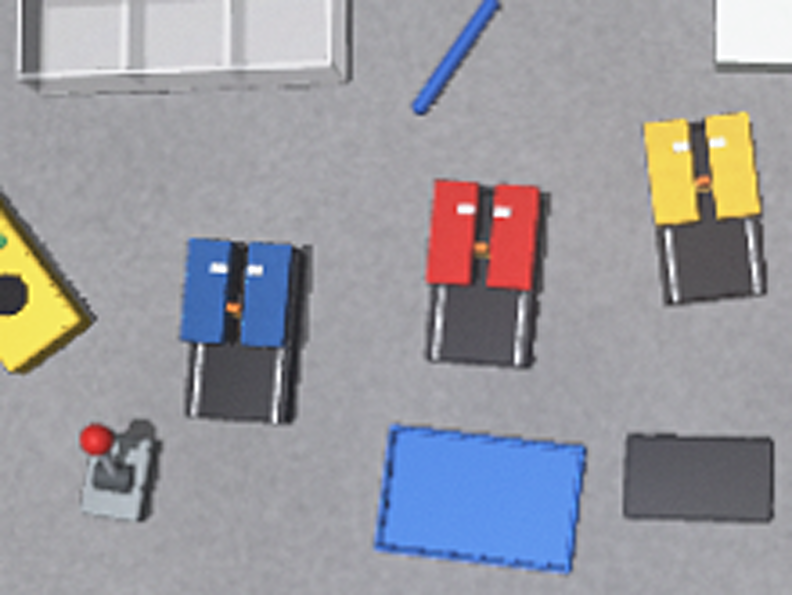

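View pics/c2.png

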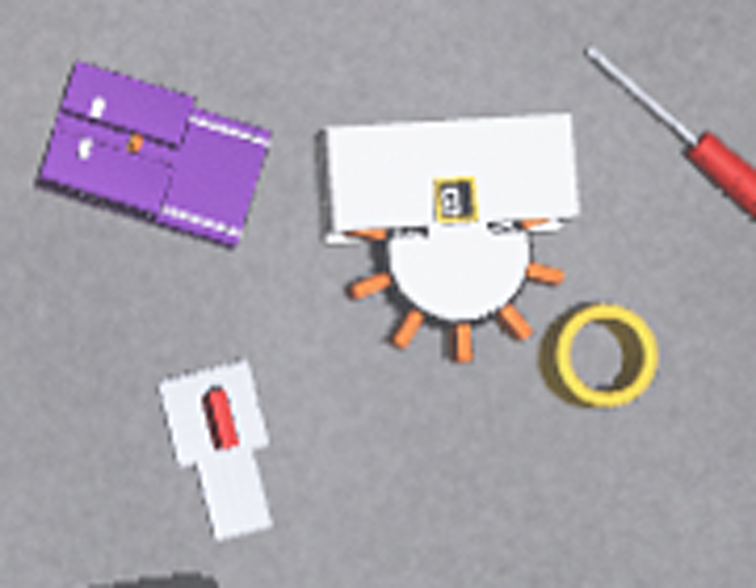

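```bash
cat >> h.py <<'E'
def plane(tag,name,uv,z):
    """pixels -> world points on height z"""
    q=np.load(f'pics/{tag}.npz'); c=optics.get_calibration(name); K=np.array(c['intrinsics']); D=np.array(c['dist_coeffs'])
    uv=np.array(uv,float).reshape(-1,1,2); p=cv2.undistortPoints(uv,K,D).reshape(-1,2); r=np.c_[p,np.ones(len(p))]
    if 'R' in c: R=np.array(c['R']); o=-R.T@np.array(c['t']); r=r@R
    else:
        H=np.array(c['hand_eye']); M=Rrpy(q['rot']); o=M@H[:3,3]+q['pos']; r=r@H[:3,:3].T@M.T
    return o+r*((z-o[2])/r[:,2])[:,None]
def rect(tag,name,mask,z,box=None):
    m=np.zeros_like(mask,np.uint8)
    if box: x0,y0,x1,y1=box; m[y0:y1,x0:x1]=mask[y0:y1,x0:x1]
    else: m[:]=mask
    n,l,s,_=cv2.connectedComponentsWithStats(m); k=1+np.argmax(s[1:,4]); v,u=np.nonzero(l==k)
    P=plane(tag,name,np.c_[u,v],z)[:,:2]; return P,cv2.minAreaRect(P.astype(np.float32)),s[k]
E
python3 - <<'E'
from h import *
im=np.load('pics/top0.npz')['im']; hsv=cv2.cvtColor(im,cv2.COLOR_RGB2HSV).astype(int); h,s,v=[hsv[...,i] for i in range(3)]
def go(n,m,z,box):
    P,r,st=rect('top0','top',m,z,box); print(n,np.round(r[0],1),np.round(r[1],1),round(r[2],1),st)
sat=(s>130)
for n,m,box in(('blue',(h>100)&(h<120)&sat,(135,150,180,192)),('red',((h<6)|(h>174))&sat,(205,138,245,178)),('yellow',(h>20)&(h<32)&sat,(265,118,305,158))):
    P,r,stt=rect('top0','top',cv2.morphologyEx(m.astype(np.uint8),cv2.MORPH_CLOSE,np.ones((13,13))),55,box); print(n,np.round(r[0],1),np.round(r[1],1),round(r[2],1),stt)
go('tray',(h>100)&(h<120)&sat,16,(188,205,260,260))
white=(s<40)&(v>190)
go('hous',white,50,(385,150,450,188))
go('gauge',(s<40)&(v>170),8,(340,205,385,262))
go('fin',((h<6)|(h>174))&sat,48,(340,205,385,262))
go('knob',((h<6)|(h>174))&sat,79,(105,205,135,225))
go('mains',(s<50)&(v>110)&(v<190),25,(105,205,135,242))
go('yframe',(h>20)&(h<32)&sat,50,(405,165,430,190))
go('tape',(h>20)&(h<32)&sat,45,(438,198,470,232))
E
```

```text
blue [615.9 367.7] [81.9 83.7] 84.8 [141 158  30  31 821]
red [657.4 169.5] [83.5 83.8] 84.6 [209 142  31  31 849]
yellow [707.   -4.5] [84.6 83.2] 4.9 [269 122  32  32 849]
tray [444.7 180.7] [159.4 104.9] 81.9 [ 194  212   59   42 1975]
hous [ 599.9 -380.7] [171.9  86.5] 89.8 [ 387  157   61   31 1489]
gauge [ 431.8 -234.5] [105.3 163.2] 88.0 [ 348  205   37   57 1099]
fin [ 442.1 -218.6] [36.9 10.3] 12.2 [360 223   7  13  51]
knob [496.3 474. ] [23.2 19.7] 88.6 [112 212   9   8  58]
mains [477.5 483.3] [ 87.1 106.4] 89.5 [105 205  30  37 740]
yframe [ 596.1 -389.7] [8.7 8.6] 88.8 [419 172   4   4   7]
tape [ 477.  -481.8] [67.3 65.8] 88.5 [442 203  24  24 197]
```

```bash
cat >> h.py <<'E'
def mv(x,y,z,yaw=None):
    s=manip.read_state(); p=np.array(s['eef_pos']); M=Rrpy(s['eef_rot']); d=M.T@(np.array([x,y,z])-p)
    cy=np.arctan2(M[1,0],M[0,0]); tw=0 if yaw is None else -((yaw-cy+np.pi)%(2*np.pi)-np.pi)
    n=max(np.linalg.norm(d)/62.5,abs(tw)/.187); print('delta',np.round(d,1),'twist',round(tw,3),'rows',round(n,1),'yaw now',round(cy,3),'q6',round(s['joints'][5],2))
E
python3 -c "
from h import *
mv(540,-385,200,0)"
```

```text
delta [441.6 -55.   19.1] twist 0.223 rows 7.1 yaw now 0.223 q6 -0.07
```

Emit:
{"op": "jog_arm", "data": {
  "deltas": "55 -7 2 0.03 24; 110 -14 5 0.06 24; 165 -20 7 0.09 24; 220 -27 10 0.11 24; 275 -34 12 0.14 24; 330 -41 14 0.17 24; 385 -48 17 0.2 24; 442 -55 19 0.223 24; 442 -55 19 0.223 24; 442 -55 19 0.223 24"
}}

```text
clock: 1.4
eef_pos: [540.0, -385.2, 200.0]
eef_rot: [-3.141, 0.001, 0.0]
wrist_force: [-0.6, -0.4, 0.1]
finger_gap: 24.0
```

```bash
python3 -c "
from h import *
cap('wrist','w1');st()"
```

```text
clock 1.45
joints [-0.676  0.572  1.18  -0.     1.39   0.896]
eef_pos [ 539.595 -385.597  200.357]
eef_rot [-3.141e+00  0.000e+00 -1.000e-03]
wrist_force [ 0.141 -0.073 -0.804]
finger_gap 23.996
```

View pics/w1.png

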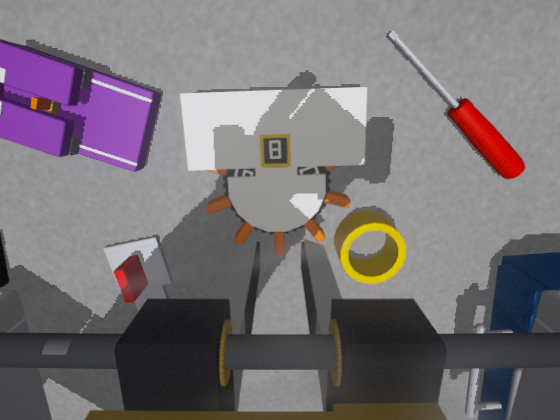

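```bash
python3 - <<'E'
from h import *
im=np.load('pics/w1.npz')['im']; hsv=cv2.cvtColor(im,cv2.COLOR_RGB2HSV).astype(int); h,s,v=[hsv[...,i] for i in range(3)]
m=(s<40)&(v>120)
# window frame
f=(h>20)&(h<35)&(s>120); P,r,b=rect('w1','wrist',f,50,(250,125,300,175)); print('frame',r,b)
# housing corners by plane z50
print('housing corners',np.round(plane('w1','wrist',[(181,94),(366,87),(189,170),(366,164)],50)[:,:2],1))
# hood edge: fit circle over depth ~50 pixels
im_,W=world('w1','wrist'); mm=(abs(W[...,2]-50)<4)&(W[...,0]<575)&(W[...,0]>480)&(abs(W[...,1]+385)<60)
c,_=cv2.findContours(mm.astype(np.uint8),cv2.RETR_EXTERNAL,cv2.CHAIN_APPROX_NONE); c=max(c,key=len).reshape(-1,2)
p=plane('w1','wrist',c,50)[:,:2]; p=p[p[:,0]<565]
A=np.c_[2*p,np.ones(len(p))]; x=np.linalg.lstsq(A,(p**2).sum(1),rcond=None)[0]; print('hood',x[:2],np.sqrt(x[2]+x[:2]@x[:2]),len(p))
o=((h<14))&(s>140)&(v>80)
m=np.zeros_like(o,np.uint8); m[160:260,195:355]=o[160:260,195:355]
n,l,stt,_=cv2.connectedComponentsWithStats(m)
for k in range(1,n):
    if stt[k,4]<40: continue
    vv,uu=np.nonzero(l==k); Q=plane('w1','wrist',np.c_[uu,vv],40)[:,:2]; q=Q.mean(0)-x[:2]; print(stt[k],Q.mean(0),np.hypot(*q),np.arctan2(q[1],q[0]))
E
```

```text
frame ((583.8330078125, -380.1186218261719), (29.797731399536133, 26.979936599731445), 0.34865471720695496) [260 134  30  33 325]
housing corners [[ 634.4 -296.1]
 [ 640.1 -462.1]
 [ 565.3 -298.2]
 [ 570.9 -466.8]]
hood [ 541.92298528 -382.36635091] 41.49164621742639 219
[324 191  26  17 251] [ 534.1683374 -442.602824 ] 60.73357600098307 -1.6988288767744348
[206 197  25  16 228] [ 527.75519676 -322.3230394 ] 61.69218337062073 1.802517357905732
[305 220  20  17 144] [ 503.34892276 -419.3825774 ] 53.46175570836021 -2.376800517222755
[234 222  19  22 218] [ 497.36395431 -346.32483819] 57.3105389980891 2.461479424936356
[275 232   9  18 146] [ 489.68730696 -384.11762716] 52.265027107081856 -3.108078768267676
```

```bash
python3 - <<'E'
from h import *
im=np.load('pics/w1.npz')['im']
a=cv2.resize(im[80:265,175:375],None,fx=4,fy=4,interpolation=cv2.INTER_CUBIC)[:600*1+140]; a=cv2.resize(a,(640,592)); cv2.imwrite('pics/c3.png',a[:,:,::-1])
E
```

```text
(no output)
```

View pics/c3.png

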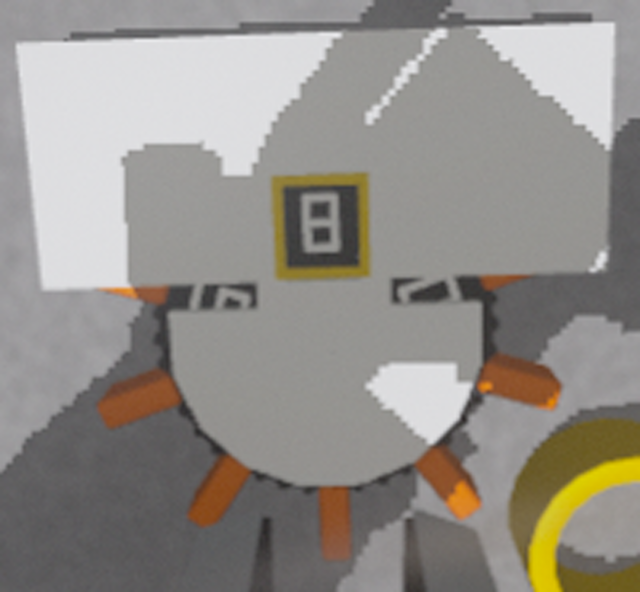

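```bash
python3 - <<'E'
from h import *
f=lambda L:[(x/3.2+175-.3,y/3.2+80-.3) for x,y in L]
p=plane('w1','wrist',f([(167,325),(180,390),(205,430),(240,460),(290,483),(335,488),(385,480),(415,468),(455,430),(478,390),(484,340)]),50)[:,:2]
A=np.c_[2*p,np.ones(len(p))]; x=np.linalg.lstsq(A,(p**2).sum(1),rcond=None)[0]; print('hood',x[:2],np.sqrt(x[2]+x[:2]@x[:2]))
print('frame',plane('w1','wrist',f([(273,177),(367,174),(275,279),(369,275)]),50)[:,:2].round(1), plane('w1','wrist',f([(321,226)]),50))
print('house',plane('w1','wrist',f([(17,43),(614,22),(42,290),(606,270)]),50)[:,:2].round(1))
r=plane('w1','wrist',f([(336,559),(202,524),(102,412),(470,508),(557,392)]),44)[:,:2]
c=np.array([552.5,-381.5])
for cc in (x[:2],c):
  d=r-cc; print(np.hypot(*d.T).round(1),(np.arctan2(d[:,1],d[:,0])/.6283).round(2))
from scipy.optimize import least_squares
def g(t):
  d=r-t[:2]; a=t[2]+np.array([0,-1,-2,1,2])*.6283
  return np.r_[(r-t[:2]-76*np.c_[np.cos(a),np.sin(a)]).ravel()]
s=least_squares(g,[552,-382,3.14]); print(s.x,s.fun.round(1))
E
```

```text
hood [ 549.74080318 -382.57307781] 48.06106404407517
frame [[ 597.9 -366.7]
 [ 598.7 -393.9]
 [ 568.1 -366.7]
 [ 569.3 -394.7]] [[ 583.78084471 -380.48941975   50.        ]]
house [[ 635.1 -295.3]
 [ 640.4 -462.6]
 [ 565.  -297.1]
 [ 570.8 -465. ]]
[74.7 74.7 75.4 72.7 73.4] [-4.95  4.07  3.03 -3.93 -2.9 ]
[77.5 76.5 75.3 75.5 75.2] [-4.93  4.12  3.09 -3.95 -2.95]
[ 551.56227994 -381.36025883    3.19122943] [-0.6  0.4 -0.6 -1.6  0.7 -1.   0.5  1.1 -0.1  1. ]
```

```bash
python3 -c "
from h import *
mv(499.1,-423.5,85,.677)
mv(499.1,-423.5,30,.677)
for k in range(13):
  t=.157*k; print(k,round(t,3),(66-66*np.cos(t)).round(1),(-66*np.sin(t)).round(1))
"
```

```text
delta [-40.4  38.  115.4] twist -0.678 rows 3.6 yaw now -0.001 q6 0.9
delta [-40.4  38.  170.4] twist -0.678 rows 3.6 yaw now -0.001 q6 0.9
0 0.0 0.0 -0.0
1 0.157 0.8 -10.3
2 0.314 3.2 -20.4
3 0.471 7.2 -29.9
4 0.628 12.6 -38.8
5 0.785 19.3 -46.7
6 0.942 27.2 -53.4
7 1.099 36.0 -58.8
8 1.256 45.6 -62.8
9 1.413 55.6 -65.2
10 1.57 65.9 -66.0
11 1.727 76.3 -65.2
12 1.884 86.3 -62.8
```

Emit:
{"op": "jog_arm", "data": {
  "deltas": "-10 10 29 -0.17 24; -20 19 58 -0.34 24; -30 29 87 -0.51 24; -40 38 110 -0.678 24; -40 38 110 -0.678 24; -40 38 110 -0.678 24; -40 38 110 -0.678 24; -40 38 110 -0.678 24; -40 38 110 -0.678 24; -40 38 110 -0.678 24"
}}

```text
clock: 2.7
eef_pos: [500.5, -423.0, 90.5]
eef_rot: [3.142, 0.0, 0.678]
wrist_force: [0.2, -1.0, 0.4]
finger_gap: 23.8
```

```bash
python3 -c "
from h import *
cap('wrist','w2');mv(499.1,-423.5,30,.677)"
```

```text
delta [-1.4 -0.5 60.5] twist 0.001 rows 1.0 yaw now 0.678 q6 0.14
```

View pics/w2.png

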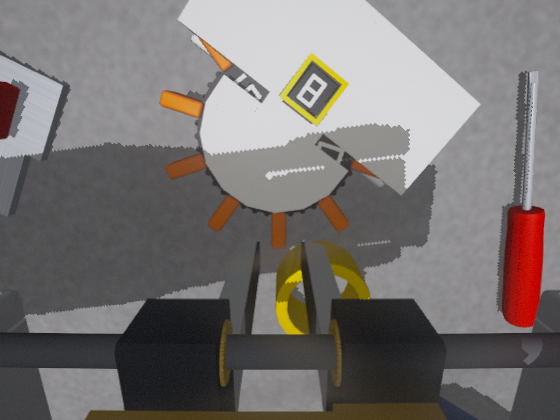

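The digit 8 sits at (313,90), and the rib at (279,230) lies midway between the jaws. I'll descend and pinch it.

Emit:
{"op": "jog_arm", "data": {
  "deltas": "-1.5 -0.5 20 0 24; -1.5 -0.5 40 0 24; -1.5 -0.5 60 0 24; -1.5 -0.5 60 0 24; -1.5 -0.5 60 0 4; -1.5 -0.5 60 0 4; -1.5 -0.5 60 0 4; -1.5 -0.5 60 0 4; -1.5 -0.5 60 0 4; -1.5 -0.5 60 0 4",
  "squeeze": 15
}}

```text
clock: 4.0
eef_pos: [499.1, -423.8, 31.1]
eef_rot: [3.141, -0.0, 0.678]
wrist_force: [-1.8, 1.6, 5.7]
finger_gap: 9.9
```

Emit:
{"op": "jog_arm", "data": {
  "deltas": "0.8 -10.3 0 0.157 4; 3.2 -20.4 0 0.314 4; 7.2 -29.9 0 0.471 4; 12.6 -38.8 0 0.628 4; 19.3 -46.7 0 0.785 4; 27.2 -53.4 0 0.942 4; 36 -58.8 0 1.099 4; 45.6 -62.8 0 1.256 4; 45.6 -62.8 0 1.256 4; 45.6 -62.8 0 1.256 4"
}}

```text
clock: 5.25
eef_pos: [494.8, -345.5, 31.1]
eef_rot: [-3.141, 0.002, -0.578]
wrist_force: [-8.0, 7.9, 12.2]
finger_gap: 9.9
```

Emit:
{"op": "jog_arm", "data": {
  "deltas": "0.8 -10.3 0 0.157 4; 3.2 -20.4 0 0.314 4; 7.2 -29.9 0 0.471 4; 12.6 -38.8 0 0.628 4; 12.6 -38.8 0 0.628 4; 12.6 -38.8 0 0.628 24; 12.6 -38.8 0 0.628 24; 12.6 -38.8 0 0.628 24; 12.6 -38.8 -30 0.628 24; 12.6 -38.8 -60 0.628 24"
}}

```text
clock: 6.5
eef_pos: [526.7, -320.6, 90.9]
eef_rot: [3.141, 0.001, -1.206]
wrist_force: [-0.4, 0.6, 0.9]
finger_gap: 24.0
```

```bash
python3 -c "
from h import *
st();mv(507.5,-432.7,90,.645)"
```

```text
clock 6.5
joints [-0.606  0.572  1.445  0.     1.125  2.171]
eef_pos [ 526.667 -320.551   90.949]
eef_rot [ 3.141e+00  1.000e-03 -1.206e+00]
wrist_force [-0.435  0.588  0.859]
finger_gap 24.009
delta [98.  57.9  0.9] twist -1.851 rows 9.9 yaw now -1.206 q6 2.17
```

```bash
python3 -c "
from h import *
mv(499.1,-423.5,85,.677)"
```

```text
delta [86.4 62.4  5.9] twist -1.883 rows 10.1 yaw now -1.206 q6 2.17
```

Emit:
{"op": "jog_arm", "data": {
  "deltas": "8.6 6.2 0 -0.18 24; 17 12.5 0 -0.36 24; 26 18.7 0 -0.54 24; 34.6 25 0 -0.72 24; 43 31.2 0 -0.9 24; 52 37.4 0 -1.08 24; 60.5 43.7 0 -1.26 24; 69 50 0 -1.44 24; 78 56 0 -1.62 24; 86.4 62.4 0 -1.8 24"
}}

```text
clock: 7.75
eef_pos: [499.2, -423.9, 90.3]
eef_rot: [-3.142, 0.0, 0.6]
wrist_force: [-0.5, 0.9, 0.1]
finger_gap: 23.9
```

```bash
python3 -c "
from h import *
cap('wrist','w3');mv(499.1,-423.5,30,.677)"
```

```text
delta [ 1.2 -1.  60.3] twist -0.068 rows 1.0 yaw now 0.609 q6 0.2
```

View pics/w3.png

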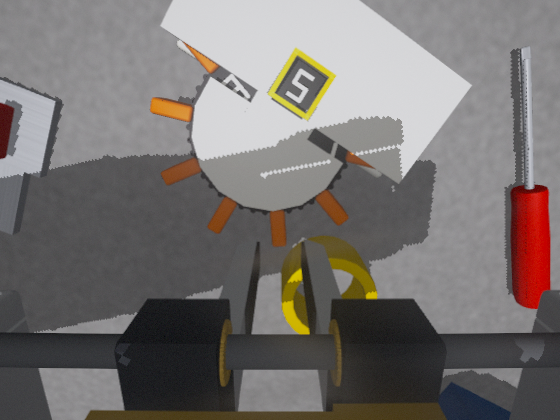

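Emit:
{"op": "jog_arm", "data": {
  "deltas": "1.2 -1 10 -0.075 24; 1.2 -1 30 -0.075 24; 1.2 -1 60 -0.075 24; 1.2 -1 60 -0.075 24; 1.2 -1 60 -0.075 4; 1.2 -1 60 -0.075 4; 1.2 -1 60 -0.075 4; 1.2 -1 60 -0.075 4; 1.2 -1 60 -0.075 4; 1.2 -1 60 -0.075 4"
}}

```text
clock: 9.05
eef_pos: [500.1, -422.3, 31.6]
eef_rot: [3.14, -0.0, 0.669]
wrist_force: [-1.3, 2.3, 7.6]
finger_gap: 10.0
```

Emit:
{"op": "jog_arm", "data": {
  "deltas": "0.8 -10.3 0 0.157 4; 3.2 -20.4 0 0.314 4; 7.2 -29.9 0 0.471 4; 12.6 -38.8 0 0.628 4; 19.3 -46.7 0 0.785 4; 27.2 -53.4 0 0.942 4; 36 -58.8 0 1.099 4; 45.6 -62.8 0 1.256 4; 46.8 -63.1 0 1.274 4; 46.8 -63.1 0 1.274 4"
}}

```text
clock: 10.3
eef_pos: [497.7, -344.1, 31.5]
eef_rot: [3.141, -0.002, -0.604]
wrist_force: [-2.7, -0.5, 7.3]
finger_gap: 9.8
```

```bash
python3 -c "
from h import *
st()"
```

```text
clock 10.3
joints [-0.665  0.628  1.514 -0.     0.998  1.509]
eef_pos [ 497.669 -344.109   31.519]
eef_rot [ 3.141e+00 -2.000e-03 -6.040e-01]
wrist_force [-2.666 -0.526  7.324]
finger_gap 9.828
```

Emit:
{"op": "jog_arm", "data": {
  "deltas": "0 0 0 0 24; 0 0 0 0 24; 0 0 0 0 24; 0 0 -40 0 24; 0 0 -80 0.1 24; 0 0 -120 -0.05 24; 0 0 -150 -0.2 24; 0 0 -150 -0.38 24; 0 0 -150 -0.57 24; 0 0 -150 -0.64 24"
}}

```text
clock: 11.55
eef_pos: [497.3, -343.4, 180.3]
eef_rot: [-3.141, 0.0, 0.039]
wrist_force: [0.1, 0.7, 0.1]
finger_gap: 23.8
```

```bash
python3 -c "
from h import *
im,d,s=cap('wrist','w4');st()
a=cv2.resize(im[60:280,150:400],None,fx=2.6,fy=2.6,interpolation=cv2.INTER_CUBIC);cv2.imwrite('pics/c4.png',a[:,:,::-1])"
```

```text
clock 11.6
joints [-0.665  0.453  1.404  0.     1.285  0.864]
eef_pos [ 497.351 -343.4    180.34 ]
eef_rot [-3.141  0.     0.041]
wrist_force [ 0.93  -0.094  0.168]
finger_gap 23.798
```

View pics/c4.png

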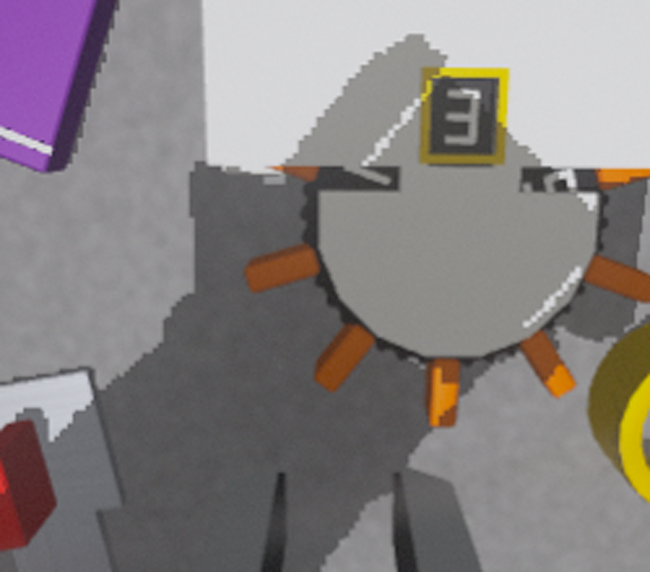

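```bash
python3 - <<'E'
from h import *
from scipy.optimize import least_squares
f=lambda L:[(x/2.6+150-.3,y/2.6+60-.3) for x,y in L]
r=plane('w4','wrist',f([(443,425),(327,383),(248,281),(565,388)]),44)[:,:2]
def g(t):
  a=t[2]+np.array([0,-1,-2,1])*.6283
  return np.r_[(r-t[:2]-76*np.c_[np.cos(a),np.sin(a)]).ravel()]
s=least_squares(g,[552,-382,3.14]); print(s.x,s.fun.round(1))
h=plane('w4','wrist',f([(208,165),(400,165),(520,166),(640,168)]),50)[:,:2]; print(h.round(1))
F=plane('w4','wrist',f([(425,69),(508,69),(418,163),(503,163)]),50)[:,:2]; print(F.round(1),F.mean(0))
print('digit c',plane('w4','wrist',f([(462,117)]),46))
c=F.mean(0)-s.x[:2]; print('yaw from axis->window',np.arctan2(c[1],c[0]),np.hypot(*c))
E
```

```text
[ 551.40482121 -381.44095644    3.16196509] [-0.2  0.5  0.6 -1.4 -0.7 -0.8  0.2  1.6]
[[ 565.  -297.4]
 [ 567.4 -361. ]
 [ 568.7 -400.7]
 [ 569.7 -440.7]]
[[ 597.8 -367.3]
 [ 598.9 -394. ]
 [ 568.3 -366.9]
 [ 569.4 -395. ]] [ 583.60880413 -380.825858  ]
digit c [[ 583.55270369 -380.8857263    46.        ]]
yaw from axis->window 0.01909775124180635 32.20985659501345
```

The window shows 3, and the digit centre matches the frame centre within about 0.1 mm, so the wheel is done. Next is the supply lever.

```bash
python3 -c "
from h import *
mv(410,460,230,3.14)"
```

```text
delta [ -54.  -806.3  -49.5] twist -3.099 rows 16.6 yaw now 0.041 q6 0.86
```

Emit:
{"op": "jog_arm", "data": {
  "deltas": "-3 -40 -10 -0.16 0; -6 -80 -20 -0.32 0; -9 -120 -30 -0.48 0; -12 -160 -40 -0.64 0; -15 -200 -50 -0.8 0; -18 -240 -50 -0.96 0; -21 -280 -50 -1.12 0; -24 -320 -50 -1.28 0; -27 -360 -50 -1.44 0; -30 -400 -50 -1.6 0",
  "squeeze": 20
}}

```text
clock: 12.85
eef_pos: [453.2, 56.5, 230.6]
eef_rot: [3.141, -0.0, 1.639]
wrist_force: [0.7, 0.6, 1.0]
finger_gap: 0.4
```

```bash
python3 -c "
from h import *
mv(410,460,230,3.14)"
```

```text
delta [405.5 -15.6   0.6] twist -1.501 rows 8.0 yaw now 1.639 q6 -0.02
```

Emit:
{"op": "jog_arm", "data": {
  "deltas": "45 -2 0 -0.17 0; 90 -3 0 -0.34 0; 135 -5 0 -0.51 0; 180 -7 0 -0.68 0; 225 -9 0 -0.84 0; 270 -10 0 -1 0; 315 -12 0 -1.17 0; 360 -14 0 -1.34 0; 405 -16 0 -1.5 0; 405 -16 0 -1.5 0"
}}

```text
clock: 14.1
eef_pos: [410.6, 460.5, 229.5]
eef_rot: [-3.141, -0.001, 3.138]
wrist_force: [0.3, -0.2, 0.1]
finger_gap: 0.5
```

```bash
python3 -c "
from h import *
cap('wrist','w5');st()"
```

```text
clock 14.15
joints [ 0.781  0.443  1.303 -0.     1.397 -0.783]
eef_pos [411.112 459.052 229.74 ]
eef_rot [-3.141e+00 -1.000e-03  3.135e+00]
wrist_force [ 0.197 -0.324  0.05 ]
finger_gap 0.436
```

View pics/w5.png

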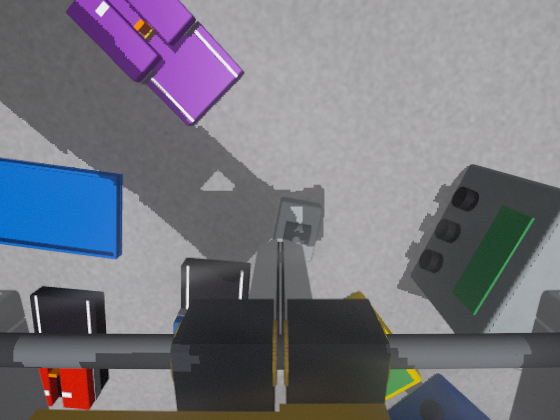

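Emit:
{"op": "jog_arm", "data": {
  "deltas": "-50 0 0 0 0; -100 0 0 0 0; -130 0 0 0 0; -130 0 0 0 0; -130 0 0 0 0; -130 0 0 0 0; -130 0 0 0 0; -130 0 0 0 0; -130 0 0 0 0; -130 0 0 0 0"
}}

```text
clock: 15.4
eef_pos: [541.6, 457.5, 230.4]
eef_rot: [-3.142, -0.0, 3.135]
wrist_force: [0.3, -0.1, 0.3]
finger_gap: 0.7
```

```bash
python3 -c "
from h import *
im,d,s=cap('wrist','w6');st()
a=cv2.resize(im[20:240,160:400],None,fx=2.6,fy=2.6,interpolation=cv2.INTER_CUBIC);cv2.imwrite('pics/c6.png',a[:,:,::-1])"
```

```text
clock 15.45
joints [ 0.65   0.671  0.957  0.     1.514 -0.914]
eef_pos [541.598 457.538 230.436]
eef_rot [-3.142 -0.     3.135]
wrist_force [0.027 0.391 0.12 ]
finger_gap 0.659
```

View pics/c6.png

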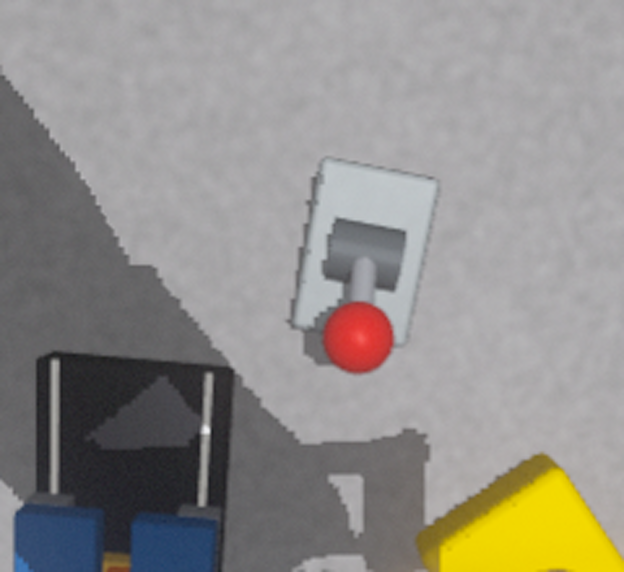

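```bash
python3 - <<'E'
from h import *
f=lambda L:[(x/2.6+160-.3,y/2.6+20-.3) for x,y in L]
c=plane('w6','wrist',f([(323,160),(438,181),(408,344),(297,325)]),25)[:,:2]; print(c.round(1))
m=c.mean(0); d=(c[2]+c[3]-c[0]-c[1])/2; print('base',m,np.hypot(*d),'yaw',np.arctan2(d[1],d[0]))
y=np.arctan2(d[1],d[0])
k=plane('w6','wrist',f([(359,338)]),79)[0]; print('knob',k)
print('pred knob',m+31*np.array([np.cos(y),np.sin(y)]))
E
```

```text
[[431.  462.3]
 [439.3 508.9]
 [505.  498.1]
 [496.6 451. ]]
base [467.98331286 480.09325043] 66.56821076115135 yaw -0.1666276840122841
knob [496.21170516 474.36966658  79.        ]
pred knob [498.55395349 474.95166204]
```

```bash
python3 -c "
from h import *
mv(539,468,130,2.975);mv(539,468,82,2.975)"
```

```text
delta [  2.7  10.4 100.4] twist 0.16 rows 1.6 yaw now 3.135 q6 -0.91
delta [  2.7  10.4 148.4] twist 0.16 rows 2.4 yaw now 3.135 q6 -0.91
```

Emit:
{"op": "jog_arm", "data": {
  "deltas": "2.7 10.4 30 0.08 0; 2.7 10.4 60 0.16 0; 2.7 10.4 90 0.16 0; 2.7 10.4 120 0.16 0; 2.7 10.4 140 0.16 0; 2.7 10.4 148 0.16 0; 2.7 10.4 148 0.16 0; 2.7 10.4 148 0.16 0; 2.7 10.4 148 0.16 0; 2.7 10.4 148 0.16 0"
}}

```text
clock: 16.7
eef_pos: [539.1, 468.0, 82.9]
eef_rot: [3.141, 0.0, 2.975]
wrist_force: [0.8, 0.6, -0.6]
finger_gap: 0.1
```

Emit:
{"op": "jog_arm", "data": {
  "deltas": "10 0 0 0 0; 18 0 0 0 0; 26 0 0 0 0; 34 0 0 0 0; 42 0 0 0 0; 50 0 0 0 0; 58 0 0 0 0; 66 0 0 0 0; 73 0 0 0 0; 78 0 0 0 0"
}}

```text
clock: 17.95
eef_pos: [461.5, 480.9, 82.2]
eef_rot: [-3.141, -0.0, 2.975]
wrist_force: [2.0, -0.1, -0.5]
finger_gap: 0.7
```

Emit:
{"op": "jog_arm", "data": {
  "deltas": "1 0 0 0 0; 2 0 0 0 0; 3 0 0 0 0; 4 0 0 0 0; 5 0 0 0 0; 6 0 0 0 0; 6 0 0 0 0; 6 0 0 0 0; 6 0 0 0 0; 6 0 0 0 0"
}}

```text
clock: 19.2
eef_pos: [458.9, 481.3, 82.5]
eef_rot: [3.14, 0.005, 2.974]
wrist_force: [18.3, 0.0, -7.4]
finger_gap: 0.5
```

Emit:
{"op": "jog_arm", "data": {
  "deltas": "-5 0 0 0 0; -30 0 0 0 0; -55 0 -20 0 0; -80 0 -60 0 0; -100 0 -110 0 0; -110 0 -150 0 0; -110 0 -150 0 0; -110 0 -150 0 0; -110 0 -150 0 0; -110 0 -150 0 0"
}}

```text
clock: 20.45
eef_pos: [564.3, 463.7, 231.6]
eef_rot: [-3.141, -0.001, 2.975]
wrist_force: [-0.3, -0.3, 0.4]
finger_gap: 0.9
```

```bash
python3 -c "
from h import *
im,d,s=cap('wrist','w7')
cap('top','t7')
a=cv2.resize(im[0:240,130:400],None,fx=2.4,fy=2.4,interpolation=cv2.INTER_CUBIC);cv2.imwrite('pics/c7.png',a[:,:,::-1])"
```

```text
(no output)
```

View pics/c7.png

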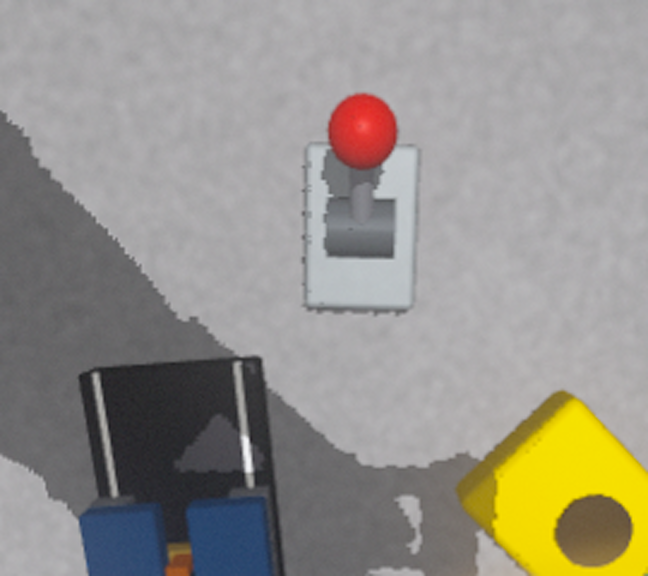

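View pics/t7.png

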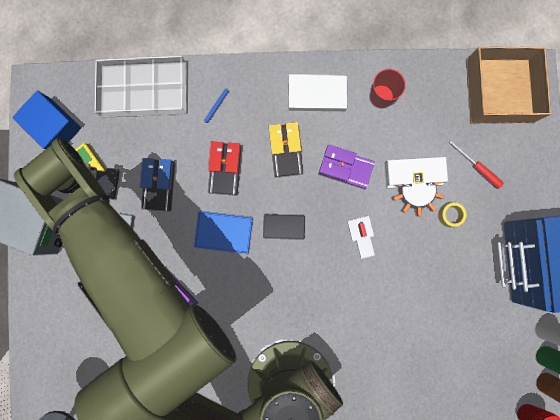

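Lever is off: the knob at (363,132) now leans to the robot side of its block. Next I'll measure the docks from close up.

```bash
python3 -c "
from h import *
mv(595,300,220,1.571)"
```

```text
delta [ -57.3 -156.3   12. ] twist 1.404 rows 7.5 yaw now 2.975 q6 -0.77
```

Emit:
{"op": "jog_arm", "data": {
  "deltas": "-7 -20 0 0.18 40; -14 -40 2 0.36 40; -21 -60 4 0.54 40; -28 -80 6 0.72 40; -36 -100 8 0.9 40; -43 -120 10 1.08 40; -50 -140 12 1.25 40; -57 -156 12 1.404 40; -57 -156 12 1.404 40; -57 -156 12 1.404 40"
}}

```text
clock: 21.8
eef_pos: [594.7, 300.9, 220.5]
eef_rot: [-3.142, -0.0, 1.575]
wrist_force: [0.4, 0.3, 0.3]
finger_gap: 40.2
```

```bash
python3 -c "
from h import *
cap('wrist','w8');mv(635,95,220,1.571)"
```

```text
delta [-206.2   39.6    0.4] twist 0.003 rows 3.4 yaw now 1.574 q6 0.41
```

View pics/w8.png

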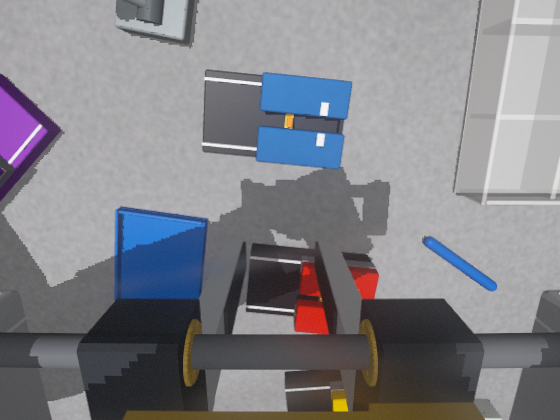

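Emit:
{"op": "jog_arm", "data": {
  "deltas": "-50 10 0 0 40; -100 20 0 0 40; -150 30 0 0 40; -206 40 0 0 40; -206 40 0 0 40; -206 40 0 0 40; -206 40 0 0 40; -206 40 0 0 40; -206 40 0 0 40; -206 40 0 0 40"
}}

```text
clock: 23.1
eef_pos: [634.9, 94.6, 220.5]
eef_rot: [-3.142, 0.0, 1.571]
wrist_force: [-0.2, -0.5, 0.2]
finger_gap: 40.1
```

```bash
python3 -c "
from h import *
cap('wrist','w9');mv(675,-75,220,1.571)"
```

```text
delta [-169.5   40.1    0.4] twist -0.0 rows 2.8 yaw now 1.571 q6 0.09
```

View pics/w9.png

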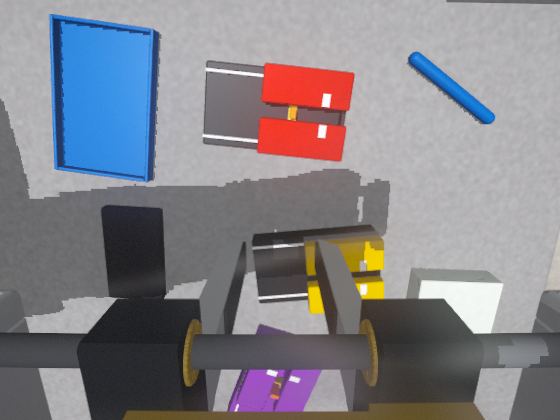

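Emit:
{"op": "jog_arm", "data": {
  "deltas": "-50 13 0 0 40; -100 26 0 0 40; -150 40 0 0 40; -170 40 0 0 40; -170 40 0 0 40; -170 40 0 0 40; -170 40 0 0 40; -170 40 0 0 40; -170 40 0 0 40; -170 40 0 0 40"
}}

```text
clock: 24.4
eef_pos: [674.9, -75.6, 220.4]
eef_rot: [3.142, 0.0, 1.571]
wrist_force: [-0.2, 0.4, -0.3]
finger_gap: 40.1
```

```bash
cat > dock.py <<'E'
from h import *
from scipy.optimize import least_squares
def dock(tag,col,box,guess,draw=True):
    """fit the roof outline (2 halves + sill) at z55 from colour mask"""
    im=np.load(f'pics/{tag}.npz')['im']; hsv=cv2.cvtColor(im,cv2.COLOR_RGB2HSV).astype(int); h,s,v=[hsv[...,i] for i in range(3)]
    m={'blue':(h>100)&(h<120)&(s>150),'red':((h<6)|(h>174))&(s>150),'yellow':(h>20)&(h<32)&(s>150)}[col]
    x0,y0,x1,y1=box; M=np.zeros(m.shape,np.uint8); M[y0:y1,x0:x1]=m[y0:y1,x0:x1]; M=cv2.morphologyEx(M,cv2.MORPH_OPEN,np.ones((3,3)))
    v,u=np.nonzero(M); P=plane(tag,'wrist',np.c_[u,v],55)[:,:2]; r=cv2.minAreaRect(P.astype(np.float32))
    a=np.deg2rad(r[2]); a=(a+np.pi/4)%(np.pi/2)-np.pi/4; c=np.array(r[0]); R=np.array([np.cos(a),np.sin(a)])
    face=c-42.5*R; print(tag,col,'rect',np.round(r[0],1),np.round(r[1],1),'yaw',round(a,3),'face origin',face.round(1))
    return face,a
E
python3 -c "
from dock import *
cap('wrist','w10')
dock('w8','blue',(250,60,360,175),0);dock('w9','red',(250,55,360,170),0);dock('w10','yellow',(230,40,380,220),0)"
```

```text
w8 blue rect [615.2 370.8] [81.9 83. ] yaw -0.097 face origin [572.9 374.9]
w9 red rect [656.9 172.3] [82.4 83.9] yaw -0.105 face origin [614.7 176.7]
w10 yellow rect [706.1  -3.1] [84.3 83.4] yaw 0.086 face origin [663.7  -6.8]
```

View pics/w10.png

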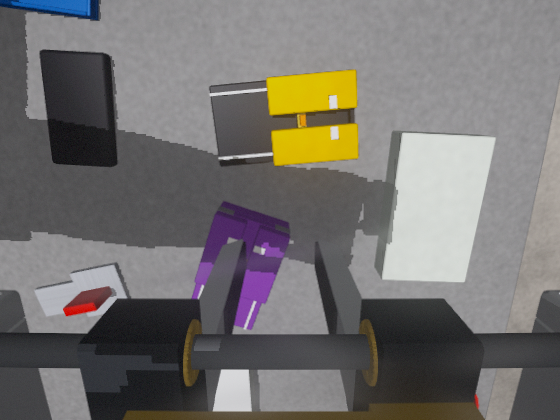

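```bash
python3 -c "
from h import *
mv(510,-203,200,3.355)"
```

```text
delta [-127.4 -164.9   20.5] twist -1.784 rows 9.5 yaw now 1.571 q6 -0.17
```

Emit:
{"op": "jog_arm", "data": {
  "deltas": "-13 -16 0 -0.18 40; -26 -33 0 -0.36 40; -39 -49 5 -0.54 40; -52 -66 10 -0.72 40; -65 -82 15 -0.9 40; -78 -99 20 -1.08 40; -90 -115 20 -1.26 40; -103 -132 20 -1.44 40; -116 -150 20 -1.62 40; -127 -165 20 -1.784 40"
}}

```text
clock: 25.7
eef_pos: [509.3, -203.1, 200.6]
eef_rot: [-3.141, 0.0, -2.923]
wrist_force: [0.4, 0.2, -0.1]
finger_gap: 40.1
```

```bash
python3 -c "
from h import *
im,d,s=cap('wrist','w11');st()
a=cv2.resize(im[0:260,130:430],None,fx=2.3,fy=2.3,interpolation=cv2.INTER_CUBIC);cv2.imwrite('pics/c11.png',a[:,:,::-1])"
```

```text
clock 25.75
joints [-0.449  0.311  1.552 -0.     1.279 -2.246]
eef_pos [ 508.211 -204.132  200.63 ]
eef_rot [-3.141 -0.    -2.915]
wrist_force [-0.245 -0.666 -0.117]
finger_gap 39.68
```

View pics/c11.png

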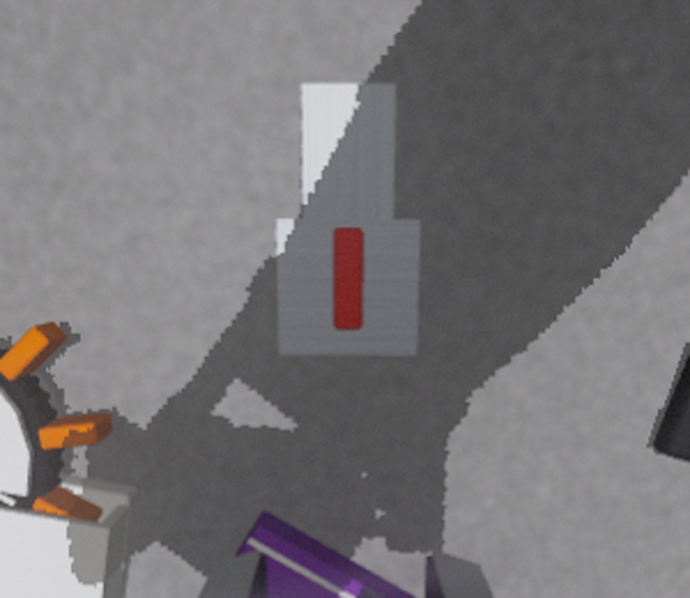

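```bash
python3 - <<'E'
from h import *
im=np.load('pics/w11.npz')['im']; hsv=cv2.cvtColor(im,cv2.COLOR_RGB2HSV).astype(int); h,s,v=[hsv[...,i] for i in range(3)]
P,r,b=rect('w11','wrist',((h<8)|(h>172))&(s>130),48,(250,80,320,160)); print(r,b)
f=lambda L:[(x/2.3+130-.3,y/2.3-.3) for x,y in L]
q=plane('w11','wrist',f([(301,83),(396,83),(278,220),(420,219),(279,355),(417,354)]),8)[:,:2]; print(q.round(1))
d=(q[0]+q[1])/2-(q[4]+q[5])/2; y=np.arctan2(d[1],d[0]); print(y,np.hypot(*d)); o=(q[4]+q[5])/2+35*d/np.hypot(*d); o2=(q[0]+q[1])/2-80*d/np.hypot(*d); print(o,o2)
mv(o[0],o[1],100,y)
E
```

```text
((438.95556640625, -217.83981323242188), (38.60771560668945, 9.3872652053833), 12.447859764099121) [276  99  11  44 475]
[[ 365.4 -254.4]
 [ 356.7 -215. ]
 [ 422.1 -253.2]
 [ 408.1 -191.8]
 [ 480.6 -241.3]
 [ 466.3 -178.8]]
-2.9254075193215625 115.10940645460802
[ 439.27132478 -217.53405446] [ 439.16446499 -217.55752271]
delta [ 70.2   2.5 100.6] twist 0.01 rows 2.0 yaw now -2.915 q6 -2.25
```

Emit:
{"op": "jog_arm", "data": {
  "deltas": "35 1 30 0.01 40; 70 2.5 60 0.01 40; 70 2.5 100 0.01 40; 70 2.5 140 0.01 40; 70 2.5 165 0.01 40; 70 2.5 173 0.01 40; 70 2.5 173 0.01 40; 70 2.5 173 0.01 4; 70 2.5 173 0.01 4; 70 2.5 173 0.01 4",
  "squeeze": 40
}}

```text
clock: 27.0
eef_pos: [441.3, -215.3, 28.0]
eef_rot: [-3.141, 0.001, -2.939]
wrist_force: [1.2, -2.0, 1.7]
finger_gap: 13.6
```

Emit:
{"op": "jog_arm", "data": {
  "deltas": "0 0 0 0 4; 0 0 0 0 4; 0 0 0 0 4; 0 0 -20 0 4; 0 0 -40 0 4; 0 0 -60 0 4; 0 0 -80 0 4; 0 0 -100 0 4; 0 0 -100 0 4; 0 0 -100 0 4"
}}

```text
clock: 28.25
eef_pos: [440.6, -214.8, 126.5]
eef_rot: [3.141, -0.001, -2.938]
wrist_force: [-0.3, 0.4, -1.6]
finger_gap: 11.6
```

```bash
python3 -c "
from h import *
cap('wrist','w12');st();mv(500,-20,150,0.086)"
```

```text
clock 28.3
joints [-0.528  0.271  1.79   0.     1.082 -2.302]
eef_pos [ 440.559 -214.792  126.39 ]
eef_rot [ 3.140e+00 -1.000e-03 -2.938e+00]
wrist_force [ 0.45   0.774 -2.315]
finger_gap 11.519
delta [-97.5 178.8 -23.5] twist -3.024 rows 16.2 yaw now -2.938 q6 -2.3
```

View pics/w12.png

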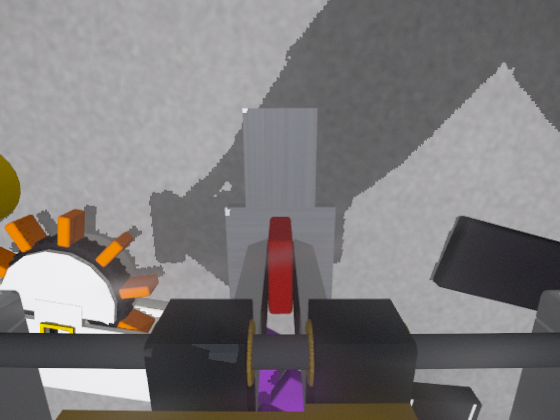

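```bash
python3 - <<'E'
from h import *
def tool(tag,uv,ztool):
    q=np.load(f'pics/{tag}.npz'); M=Rrpy(q['rot']); p=q['pos']; w=plane(tag,'wrist',uv,p[2]-ztool); return (w-p)@M
print(tool('w12',[(245,109),(317,109),(226,208),(336,208)],20).round(1))
mv(540,-18,120,.086)
mv(490,-100,150,1.7)
E
```

```text
[[ 81.9 -18.9  20.1]
 [ 81.9  19.5  20.1]
 [ 26.9 -31.5  20. ]
 [ 26.8  32.1  20.1]]
delta [-137.1  172.7    6.4] twist -3.024 rows 16.2 yaw now -2.938 q6 -2.3
delta [-71.6 102.5 -23.6] twist 1.645 rows 8.8 yaw now -2.938 q6 -2.3
```

Emit:
{"op": "jog_arm", "data": {
  "deltas": "-8 11 -3 0.18 4; -16 22 -6 0.36 4; -24 33 -9 0.54 4; -32 44 -12 0.72 4; -40 55 -15 0.9 4; -48 66 -18 1.08 4; -56 77 -20 1.25 4; -64 90 -24 1.42 4; -72 103 -24 1.6 4; -72 103 -24 1.645 4"
}}

```text
clock: 29.55
eef_pos: [490.6, -98.7, 150.4]
eef_rot: [-3.14, -0.001, 1.697]
wrist_force: [-0.5, -1.2, -2.0]
finger_gap: 11.6
```

```bash
python3 -c "
from h import *
st();mv(540,-18,120,.086)"
```

```text
clock 29.55
joints [-0.272  0.262  1.739  0.     1.142 -0.398]
eef_pos [490.604 -98.747 150.421]
eef_rot [-3.140e+00 -1.000e-03  1.697e+00]
wrist_force [-0.455 -1.18  -2.031]
finger_gap 11.64
delta [73.8 59.2 30.4] twist 1.611 rows 8.6 yaw now 1.697 q6 -0.4
```

Emit:
{"op": "jog_arm", "data": {
  "deltas": "8 6 3 0.18 4; 16 13 6 0.36 4; 24 20 9 0.54 4; 33 27 12 0.72 4; 41 33 15 0.9 4; 49 40 18 1.08 4; 57 46 21 1.25 4; 65 53 24 1.43 4; 74 59 30 1.611 4; 74 59 30 1.611 4"
}}

```text
clock: 30.8
eef_pos: [539.2, -18.3, 120.1]
eef_rot: [-3.141, 0.002, 0.091]
wrist_force: [0.6, -0.0, -1.4]
finger_gap: 11.8
```

```bash
python3 -c "
from h import *
cap('wrist','w13');st()"
```

```text
clock 30.85
joints [-0.102  0.38   1.657 -0.     1.106  1.375]
eef_pos [539.287 -18.613 120.6  ]
eef_rot [-3.141e+00  2.000e-03  9.400e-02]
wrist_force [-0.496  0.159 -2.016]
finger_gap 11.769
```

View pics/w13.png

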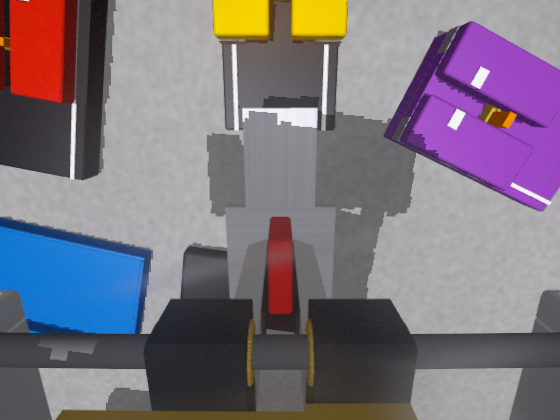

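```bash
cat >> h.py <<'E'
def tl(tag,uv,z):
    q=np.load(f'pics/{tag}.npz'); M=Rrpy(q['rot']); p=q['pos']; w=plane(tag,'wrist',uv,z); return ((w-p)@M).round(1)
E
python3 - <<'E'
from h import *
im=np.load('pics/w13.npz')['im']
a=cv2.resize(im[0:140,190:370],None,fx=4,fy=4,interpolation=cv2.INTER_CUBIC);cv2.imwrite('pics/c13.png',a[:,:,::-1])
E
```

```text
(no output)
```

View pics/c13.png

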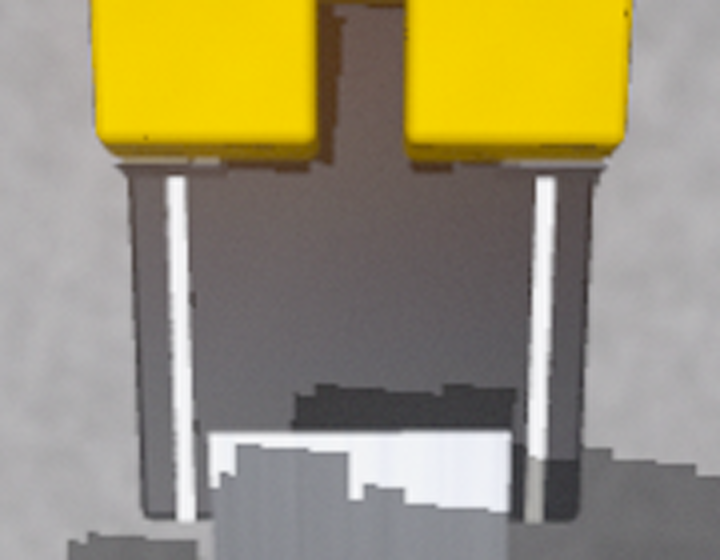

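```bash
python3 - <<'E'
from h import *
f=lambda L:[(x/4+190-.4,y/4-.4) for x,y in L]
print('sill',tl('w13',f([(145,518),(576,518)]),25), 'rails',tl('w13',f([(177,180),(545,180),(186,515),(534,515)]),25))
print('roof front',tl('w13',f([(97,143),(627,143),(316,143),(407,143)]),55))
print('tongue',tl('w13',f([(208,432),(510,430)]),120.6-20))
E
```

```text
sill [[ 66.3 -41.2  95. ]
 [ 66.2  40.9  95. ]] rails [[125.5 -32.8  94.9]
 [125.4  33.   94.8]
 [ 66.9 -33.3  95. ]
 [ 66.8  32.9  95. ]]
roof front [[125.6 -41.4  64.9]
 [125.5  41.9  64.8]
 [125.5  -6.9  64.8]
 [125.5   7.4  64.8]]
tongue [[ 81.4 -20.1  19.4]
 [ 81.6  20.   19.3]]
```

Measured in the tool frame, the yellow dock's centre is within 0.2 mm of the tongue axis and the face is 99 mm ahead of the shoulders. I'll lower and insert.

Emit:
{"op": "jog_arm", "data": {
  "deltas": "0 0 20 0 4; 0 0 40 0 4; 0 0 58 0 4; 0 0 64.5 0 4; 0 0 64.5 0 4; 15 0 64.5 0 4; 30 0 64.5 0 4; 40 0 64.5 0 4; 40 0 64.5 0 4; 40 0 64.5 0 4"
}}

```text
clock: 32.1
eef_pos: [579.2, -15.2, 57.0]
eef_rot: [-3.142, 0.0, 0.089]
wrist_force: [0.9, 0.1, -2.0]
finger_gap: 11.8
```

```bash
python3 -c "
from h import *
cap('wrist','w14');st()"
```

```text
clock 32.15
joints [-0.089  0.544  1.582  0.     1.016  1.393]
eef_pos [579.185 -15.16   56.997]
eef_rot [-3.142  0.     0.089]
wrist_force [-0.418 -0.931 -1.833]
finger_gap 11.486
```

View pics/w14.png

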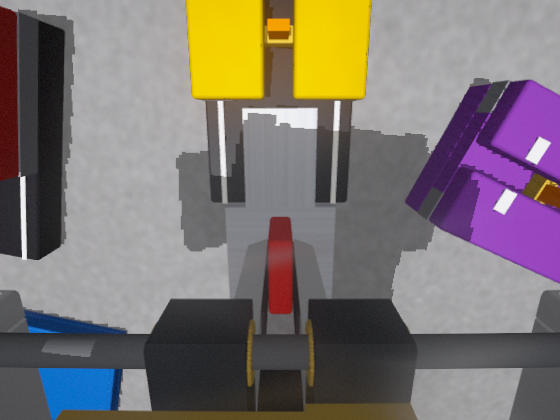

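Emit:
{"op": "jog_arm", "data": {
  "deltas": "8 0 0 0 4; 16 0 0 0 4; 24 0 0 0 4; 32 0 0 0 4; 40 0 0 0 4; 46 0 0 0 4; 51 0 0 0 4; 55 0 0 0 4; 55 0 0 0 4; 55 0 0 0 4"
}}

```text
clock: 33.4
eef_pos: [634.4, -10.2, 57.0]
eef_rot: [3.142, -0.0, 0.089]
wrist_force: [0.1, -0.7, -1.7]
finger_gap: 12.0
```

```bash
python3 -c "
from h import *
cap('wrist','w15');st()"
```

```text
clock 33.45
joints [-0.074  0.65   1.407  0.     1.084  1.408]
eef_pos [634.363 -10.279  57.026]
eef_rot [ 3.142 -0.     0.089]
wrist_force [ 0.062 -0.195 -1.789]
finger_gap 11.55
```

View pics/w15.png

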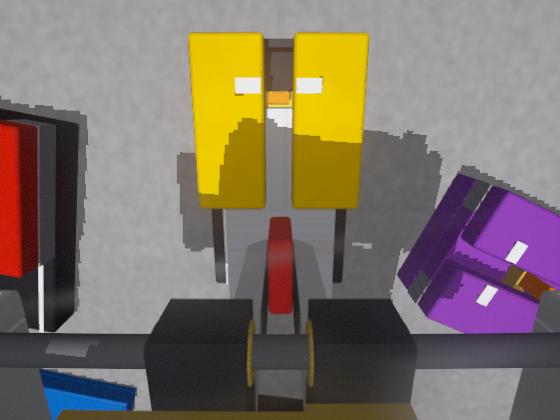

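Emit:
{"op": "jog_arm", "data": {
  "deltas": "1 0 0 0 4; 1.5 0 0 0 4; 2 0 0 0 4; 2.5 0 0 0 4; 3 0 0 0 4; 3.5 0 0 0 4; 4 0 0 0 4; 4.5 0 0 0 4; 5 0 0 0 4; 5 0 0 0 4"
}}

```text
clock: 34.7
eef_pos: [638.2, -9.8, 56.7]
eef_rot: [-3.141, 0.003, 0.089]
wrist_force: [-10.4, -0.3, 3.8]
finger_gap: 11.9
```

```bash
python3 -c "
from h import *
im,d,s=cap('wrist','w16');st()
a=cv2.resize(im[30:270,170:390],None,fx=2.5,fy=2.5,interpolation=cv2.INTER_CUBIC);cv2.imwrite('pics/c16.png',a[:,:,::-1])"
```

```text
clock 34.75
joints [-0.073  0.66   1.391 -0.     1.094  1.41 ]
eef_pos [638.247  -9.808  56.749]
eef_rot [-3.141e+00  3.000e-03  8.900e-02]
wrist_force [-10.09   -0.826   2.856]
finger_gap 11.939
```

View pics/c16.png

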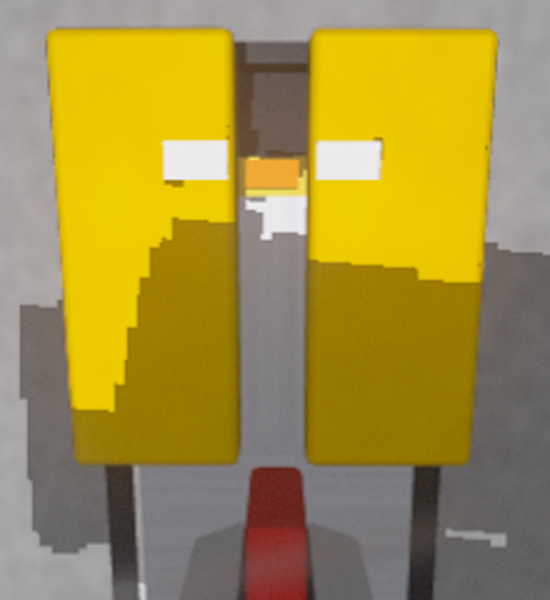

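```bash
python3 - <<'E'
from h import *
f=lambda L:[(x/2.5+170-.3,y/2.5+30-.3) for x,y in L]
print('face',tl('w16',f([(80,463),(470,463)]),55))
print('roofback',tl('w16',f([(50,31),(490,31)]),55))
print('marks',tl('w16',f([(195,141),(195,180),(350,142),(350,180)]),55))
for z in(45,50,55): print('pointer',z,tl('w16',f([(272,158),(272,187)]),z)[:,0])
print('tip',tl('w16',f([(285,197)]),56.7-20))
E
```

```text
face [[ 27.2 -40.9   1.7]
 [ 27.2  41.    1.6]]
roofback [[110.3 -41.    1.4]
 [110.1  39.5   1.4]]
marks [[ 91.  -14.9   1.5]
 [ 84.  -15.1   1.5]
 [ 90.8  14.3   1.4]
 [ 83.9  14.5   1.5]]
pointer 45 [88.4 82.8]
pointer 50 [88.2 82.8]
pointer 55 [88.  82.7]
tip [[80.9  2.2 19.8]]
```

Emit:
{"op": "jog_arm", "data": {
  "deltas": "0.3 0 0 0 4; 0.6 0 0 0 4; 0.9 0 0 0 4; 1.2 0 0 0 4; 1.2 0 0 0 4; 1.2 0 0 0 4; 1.2 0 0 0 4; 1.2 0 0 0 4; 1.2 0 0 0 4; 1.2 0 0 0 4"
}}

```text
clock: 36.0
eef_pos: [638.4, -9.8, 56.8]
eef_rot: [-3.141, 0.006, 0.089]
wrist_force: [-20.2, -0.6, 10.0]
finger_gap: 11.6
```

```bash
python3 -c "
from h import *
im,d,s=cap('wrist','w17');st()
a=cv2.resize(im[30:270,170:390],None,fx=2.5,fy=2.5,interpolation=cv2.INTER_CUBIC);cv2.imwrite('pics/c17.png',a[:,:,::-1])"
```

```text
clock 36.05
joints [-0.073  0.662  1.388 -0.     1.098  1.41 ]
eef_pos [638.465  -9.788  56.829]
eef_rot [-3.141  0.006  0.089]
wrist_force [-19.468  -1.743   9.839]
finger_gap 11.998
```

View pics/c17.png

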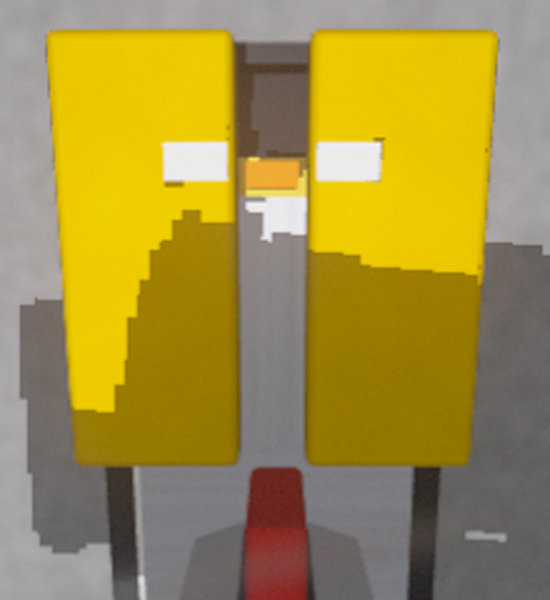

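```bash
python3 - <<'E'
from h import *
im,W=world('w17','wrist'); q=np.load('pics/w17.npz'); M=Rrpy(q['rot']); 
u=int(272/2.5+170)
for v in range(84,130,2): 
    t=(W[v,u]-q['pos'])@M; print(v,round(t[0],1),round(W[v,u,2],1),im[v,u])
for v in range(206,222,2):
    t=(W[v,230]-q['pos'])@M; print('L',v,t.round(1),round(W[v,230,2],1),im[v,230], im[v,330])
E
```

```text
84 94.2 24.3 [110  92  80]
86 93.0 25.4 [113  93  83]
88 92.0 25.1 [113  93  82]
90 91.0 24.3 [100  76  56]
92 89.9 24.4 [106  79  52]
94 87.4 56.9 [208 153  60]
96 86.5 56.5 [239 171  54]
98 85.6 56.1 [239 170  51]
100 84.7 56.4 [239 170  50]
102 83.8 54.8 [239 172  51]
104 82.9 56.2 [234 166  50]
106 82.2 37.4 [237 221  96]
108 81.2 36.8 [236 224 155]
110 80.2 36.3 [233 233 236]
112 79.1 36.5 [232 232 235]
114 78.1 35.6 [232 232 234]
116 77.0 36.0 [233 232 235]
118 76.0 34.6 [233 233 235]
120 75.0 36.7 [232 232 235]
122 73.9 36.4 [227 226 229]
124 72.9 36.9 [206 204 206]
126 71.8 36.2 [194 192 196]
128 70.7 35.4 [143 134 135]
L 206 [ 32.4 -25.6   0.4] 56.2 [150 121   0] [148 121   0]
L 208 [ 31.3 -25.7   0.8] 55.8 [148 118   0] [147 118   0]
L 210 [ 30.  -25.8   1.3] 55.4 [150 123   0] [149 120   0]
L 212 [ 28.9 -25.9   1.5] 55.1 [150 122   0] [146 117   0]
L 214 [ 27.9 -25.9   1.3] 55.4 [146 116   0] [144 117   0]
L 216 [ 26.9 -25.9   0.9] 55.7 [131 114  85] [131 115  86]
L 218 [ 19.4 -29.1  20.3] 36.3 [125 124 127] [122 122 126]
L 220 [ 17.8 -29.3  21.6] 35.1 [124 123 127] [121 121 125]
```

Emit:
{"op": "jog_arm", "data": {
  "deltas": "-5 0 0 0 4; -15 0 0 0 4; -30 0 0 0 4; -45 0 0 0 4; -60 0 0 0 4; -75 0 0 0 4; -90 0 0 0 4; -90 0 -20 0 4; -90 0 -40 0 4; -90 0 -60 0 4"
}}

```text
clock: 37.3
eef_pos: [550.6, -17.7, 117.7]
eef_rot: [3.141, -0.001, 0.089]
wrist_force: [0.0, 0.2, -2.2]
finger_gap: 11.6
```

```bash
python3 -c "
from h import *
im,d,s=cap('wrist','w18');st();print(tl('w18',[(245,109),(317,109)],s['eef_pos'][2]-20))
mv(500,188,120,-.1)
a=cv2.resize(im[0:270,140:420],None,fx=2.2,fy=2.2,interpolation=cv2.INTER_CUBIC);cv2.imwrite('pics/c18.png',a[:,:,::-1])"
```

```text
clock 37.35
joints [-0.099  0.403  1.626  0.     1.109  1.383]
eef_pos [551.672 -17.754 120.312]
eef_rot [ 3.141 -0.004  0.089]
wrist_force [ 0.026 -0.576  2.192]
finger_gap 11.879
[[ 80.7 -18.4  20. ]
 [ 80.7  20.   20.1]]
delta [ -33.2 -209.5    0. ] twist 0.189 rows 3.4 yaw now 0.089 q6 1.38
```

View pics/c18.png

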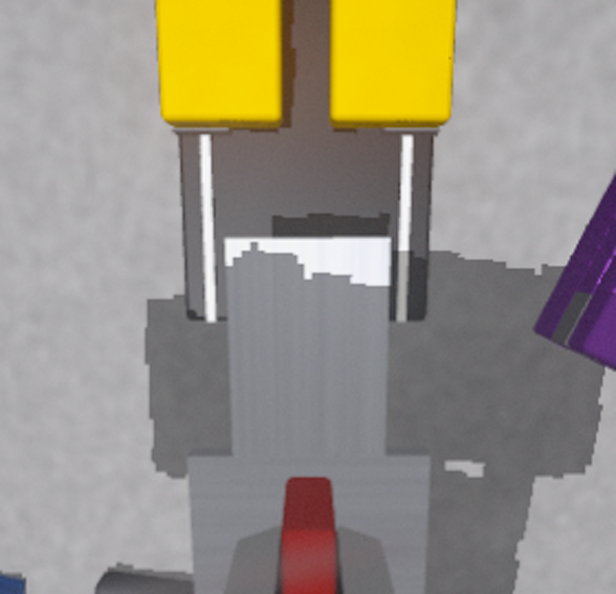

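```bash
python3 -c "
from h import *
mv(489,187.5,120,-.1)"
```

```text
delta [ -44.2 -210.    -0. ] twist 0.189 rows 3.4 yaw now 0.089 q6 1.38
```

Emit:
{"op": "jog_arm", "data": {
  "deltas": "-44 -20 0 0.03 4; -44 -50 0 0.06 4; -44 -80 0 0.09 4; -44 -110 0 0.12 4; -44 -140 0 0.15 4; -44 -170 0 0.18 4; -44 -195 0 0.189 4; -44 -210 0 0.189 4; -44 -210 0 0.189 4; -44 -210 0 0.189 4"
}}

```text
clock: 38.6
eef_pos: [488.5, 186.9, 116.8]
eef_rot: [3.141, 0.0, -0.1]
wrist_force: [0.1, -0.8, -2.0]
finger_gap: 12.5
```

```bash
python3 -c "
from h import *
im,d,s=cap('wrist','w19');st()
a=cv2.resize(im[0:200,170:390],None,fx=3,fy=3,interpolation=cv2.INTER_CUBIC);cv2.imwrite('pics/c19.png',a[:,:,::-1])"
```

```text
clock 38.65
joints [ 0.295  0.351  1.708 -0.     1.083  1.967]
eef_pos [488.502 186.832 116.86 ]
eef_rot [ 3.141  0.    -0.101]
wrist_force [-0.487 -0.218 -1.307]
finger_gap 11.999
```

View pics/c19.png

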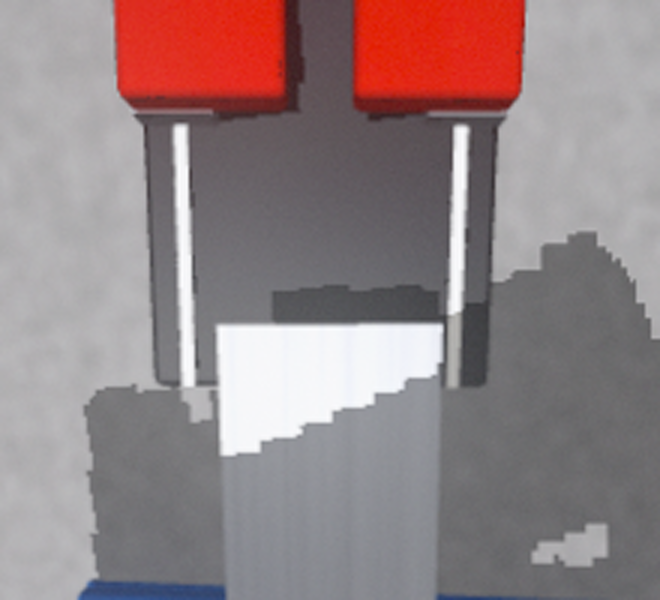

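```bash
cat > c19.py <<'E'
from h import *
def rep(tag,x0,y0,s,sill,rails,roof,tong,tz):
    f=lambda L:[(x/s+x0-.35,y/s+y0-.35) for x,y in L]
    S=tl(tag,f(sill),25);R=tl(tag,f(rails),25);F=tl(tag,f(roof),55);T=tl(tag,f(tong),tz)
    print('sill',S[:,:2].tolist(),'rails',R[:,:2].tolist());print('roof',F[:,:2].tolist(),'tongue',T[:,:2].tolist())
    mid=(S[:,1].mean()+F[:,1].mean())/2; print('dock y',S[:,1].mean().round(2),((R[0]+R[1])/2)[1],((R[2]+R[3])/2)[1],F[:,1].mean(),'tongue y',T[:,1].mean(),'face-shoulder',F[:,0].mean()-T[:,0].mean()+55)
E
python3 - <<'E'
from c19 import *
rep('w19',170,0,3,[(156,383),(487,384)],[(181,128),(461,128),(188,383),(454,384)],[(118,94),(522,94)],[(217,325),(442,324)],116.86-20)
E
```

```text
sill [[67.8, -43.6], [67.5, 39.3]] rails [[126.5, -35.0], [126.4, 30.9], [67.8, -35.6], [67.5, 31.0]]
roof [[127.6, -43.6], [127.4, 39.7]] tongue [[81.3, -19.9], [81.4, 20.1]]
dock y -2.15 -2.0500000000000007 -2.3000000000000007 -1.9499999999999993 tongue y 0.10000000000000142 face-shoulder 101.15
```

Emit:
{"op": "jog_arm", "data": {
  "deltas": "0 -1 20 0 4; 0 -2.1 40 0 4; 0 -2.1 56 0 4; 0 -2.1 60.5 0 4; 10 -2.1 60.5 0 4; 22 -2.1 60.5 0 4; 34 -2.1 60.5 0 4; 44 -2.1 60.5 0 4; 44 -2.1 60.5 0 4; 44 -2.1 60.5 0 4"
}}

```text
clock: 39.9
eef_pos: [532.1, 185.3, 56.3]
eef_rot: [3.141, 0.0, -0.1]
wrist_force: [-0.0, 1.0, -2.0]
finger_gap: 11.8
```

```bash
python3 -c "
from h import *
cap('wrist','w20');st()"
```

```text
clock 39.95
joints [0.27  0.515 1.63  0.    0.997 1.941]
eef_pos [532.109 185.302  56.371]
eef_rot [ 3.141  0.    -0.1  ]
wrist_force [-0.503  0.766 -1.97 ]
finger_gap 11.69
```

View pics/w20.png

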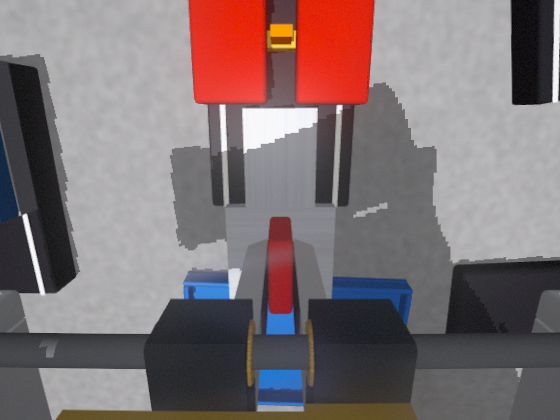

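Emit:
{"op": "jog_arm", "data": {
  "deltas": "8 0.5 0 0 4; 16 0.5 0 0 4; 24 0.5 0 0 4; 32 0.5 0 0 4; 40 0.5 0 0 4; 46 0.5 0 0 4; 51 0.5 0 0 4; 53 0.5 0 0 4; 53 0.5 0 0 4; 53 0.5 0 0 4"
}}

```text
clock: 41.2
eef_pos: [585.1, 179.5, 56.5]
eef_rot: [-3.142, -0.0, -0.1]
wrist_force: [-0.0, -0.2, -1.9]
finger_gap: 11.6
```

Emit:
{"op": "jog_arm", "data": {
  "deltas": "1 0 0 0 4; 1.5 0 0 0 4; 2 0 0 0 4; 2.5 0 0 0 4; 3 0 0 0 4; 3.5 0 0 0 4; 4 0 0 0 4; 4.5 0 0 0 4; 5 0 0 0 4; 5 0 0 0 4"
}}

```text
clock: 42.45
eef_pos: [589.0, 179.2, 56.2]
eef_rot: [3.141, 0.003, -0.1]
wrist_force: [-10.2, 1.6, 2.4]
finger_gap: 12.2
```

Emit:
{"op": "jog_arm", "data": {
  "deltas": "0.3 0 0 0 4; 0.6 0 0 0 4; 0.9 0 0 0 4; 1.2 0 0 0 4; 1.2 0 0 0 4; 1.2 0 0 0 4; 1.2 0 0 0 4; 1.2 0 0 0 4; 1.2 0 0 0 4; 1.2 0 0 0 4"
}}

```text
clock: 43.7
eef_pos: [589.2, 179.2, 56.0]
eef_rot: [3.141, 0.006, -0.1]
wrist_force: [-16.9, 2.1, 5.8]
finger_gap: 11.6
```

```bash
python3 -c "
from h import *
im,d,s=cap('wrist','w21');st()
a=cv2.resize(im[30:270,170:390],None,fx=2.5,fy=2.5,interpolation=cv2.INTER_CUBIC);cv2.imwrite('pics/c21.png',a[:,:,::-1])"
```

```text
clock 43.75
joints [2.350e-01 6.180e-01 1.464e+00 1.000e-03 1.066e+00 1.906e+00]
eef_pos [589.14  179.182  55.986]
eef_rot [ 3.141  0.006 -0.1  ]
wrist_force [-17.705   2.253   5.898]
finger_gap 11.725
```

View pics/c21.png

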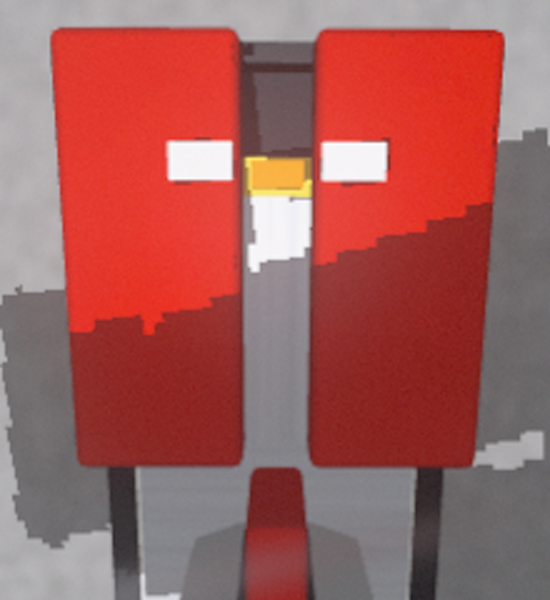

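Emit:
{"op": "jog_arm", "data": {
  "deltas": "-5 0 0 0 4; -15 0 0 0 4; -30 0 0 0 4; -45 0 0 0 4; -60 0 0 0 4; -75 0 0 0 4; -95 0 0 0 4; -100 0 -20 0 4; -100 0 -40 0 4; -100 0 -60 0 4"
}}

```text
clock: 45.0
eef_pos: [491.5, 188.9, 117.2]
eef_rot: [-3.141, -0.001, -0.1]
wrist_force: [0.1, 0.5, -1.1]
finger_gap: 11.8
```

```bash
python3 -c "
from h import *
st();mv(447,385,117,-.095)"
```

```text
clock 45.0
joints [ 0.297  0.357  1.699 -0.     1.085  1.968]
eef_pos [491.464 188.872 117.221]
eef_rot [-3.141e+00 -1.000e-03 -1.000e-01]
wrist_force [ 0.1    0.525 -1.128]
finger_gap 11.81
delta [ -63.8 -190.7    0.2] twist -0.005 rows 3.2 yaw now -0.1 q6 1.97
```

Emit:
{"op": "jog_arm", "data": {
  "deltas": "-15 -25 0 0 4; -30 -50 0 0 4; -45 -80 0 0 4; -64 -110 0 0 4; -64 -140 0 0 4; -64 -165 0 0 4; -64 -185 0 0 4; -64 -191 0 -0.005 4; -64 -191 0 -0.005 4; -64 -191 0 -0.005 4"
}}

```text
clock: 46.25
eef_pos: [447.2, 384.6, 116.5]
eef_rot: [3.142, -0.0, -0.096]
wrist_force: [0.3, 0.7, -2.0]
finger_gap: 12.0
```

```bash
python3 -c "
from h import *
im,d,s=cap('wrist','w22');st()
a=cv2.resize(im[0:200,170:390],None,fx=3,fy=3,interpolation=cv2.INTER_CUBIC);cv2.imwrite('pics/c22.png',a[:,:,::-1])"
```

```text
clock 46.3
joints [ 0.648  0.487  1.511 -0.     1.143  2.315]
eef_pos [447.261 384.676 116.55 ]
eef_rot [ 3.142 -0.    -0.096]
wrist_force [ 0.385  0.393 -2.362]
finger_gap 11.95
```

View pics/c22.png

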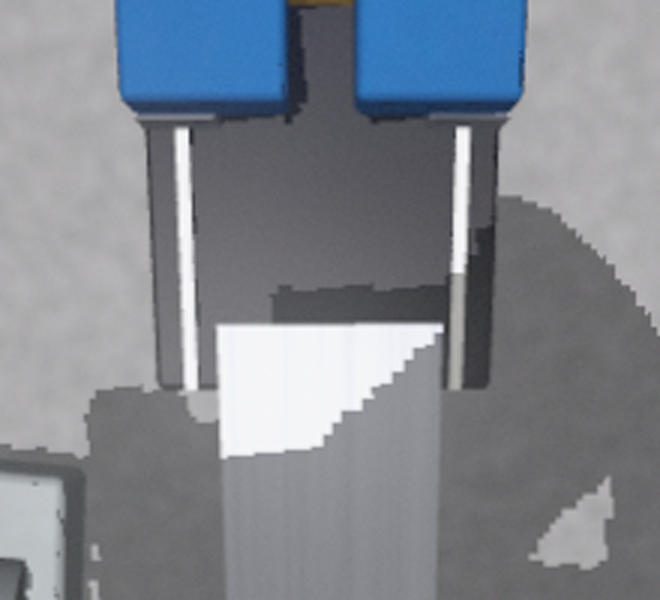

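```bash
python3 - <<'E'
from c19 import *
rep('w22',170,0,3,[(158,387),(490,388)],[(182,130),(463,129),(190,388),(456,388)],[(119,97),(524,97)],[(217,325),(443,324)],116.55-20)
E
```

```text
sill [[66.9, -43.1], [66.5, 40.0]] rails [[126.0, -34.7], [126.1, 31.3], [66.6, -35.1], [66.5, 31.5]]
roof [[126.9, -43.3], [126.8, 40.1]] tongue [[81.3, -19.9], [81.4, 20.3]]
dock y -1.55 -1.700000000000001 -1.8000000000000007 -1.5999999999999979 tongue y 0.20000000000000107 face-shoulder 100.5
```

Emit:
{"op": "jog_arm", "data": {
  "deltas": "0 -1 20 0 4; 0 -1.4 40 0 4; 0 -1.4 56 0 4; 0 -1.4 60.2 0 4; 10 -1.4 60.2 0 4; 22 -1.4 60.2 0 4; 34 -1.4 60.2 0 4; 44 -1.4 60.2 0 4; 44 -1.4 60.2 0 4; 44 -1.4 60.2 0 4"
}}

```text
clock: 47.55
eef_pos: [490.9, 382.5, 56.1]
eef_rot: [3.141, 0.0, -0.095]
wrist_force: [-0.3, 0.8, -2.7]
finger_gap: 11.2
```

```bash
python3 -c "
from h import *
cap('wrist','w23');st()"
```

```text
clock 47.6
joints [0.603 0.628 1.447 0.    1.068 2.269]
eef_pos [490.812 382.568  56.18 ]
eef_rot [ 3.141  0.    -0.095]
wrist_force [-0.401  0.092 -2.17 ]
finger_gap 11.752
```

View pics/w23.png

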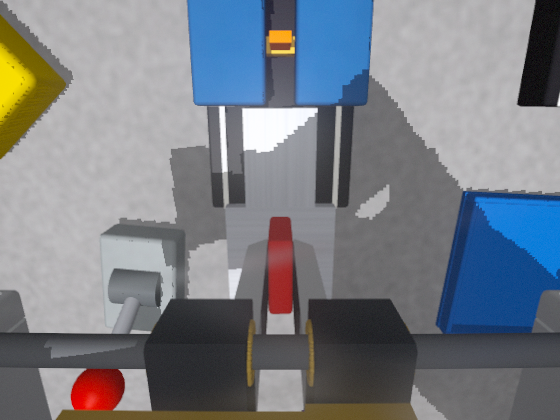

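Emit:
{"op": "jog_arm", "data": {
  "deltas": "8 0.3 0 0 4; 16 0.3 0 0 4; 24 0.3 0 0 4; 32 0.3 0 0 4; 40 0.3 0 0 4; 46 0.3 0 0 4; 50 0.3 0 0 4; 52 0.3 0 0 4; 52 0.3 0 0 4; 52 0.3 0 0 4"
}}

```text
clock: 48.85
eef_pos: [542.8, 377.3, 56.2]
eef_rot: [3.142, -0.0, -0.095]
wrist_force: [-0.4, 0.6, -2.1]
finger_gap: 11.5
```

Emit:
{"op": "jog_arm", "data": {
  "deltas": "1 0 0 0 4; 1.5 0 0 0 4; 2 0 0 0 4; 2.5 0 0 0 4; 3 0 0 0 4; 3.5 0 0 0 4; 4 0 0 0 4; 4.5 0 0 0 4; 5 0 0 0 4; 5 0 0 0 4"
}}

```text
clock: 50.1
eef_pos: [547.0, 377.0, 56.3]
eef_rot: [3.141, 0.002, -0.095]
wrist_force: [-9.0, 0.2, 2.2]
finger_gap: 11.7
```

Emit:
{"op": "jog_arm", "data": {
  "deltas": "0.3 0 0 0 4; 0.6 0 0 0 4; 0.9 0 0 0 4; 1.2 0 0 0 4; 1.4 0 0 0 4; 1.4 0 0 0 4; 1.4 0 0 0 4; 1.4 0 0 0 4; 1.4 0 0 0 4; 1.4 0 0 0 4"
}}

```text
clock: 51.35
eef_pos: [547.2, 377.0, 56.3]
eef_rot: [3.14, 0.005, -0.095]
wrist_force: [-18.6, -1.6, 7.8]
finger_gap: 12.0
```

```bash
python3 -c "
from h import *
im,d,s=cap('wrist','w24');st()
a=cv2.resize(im[30:270,170:390],None,fx=2.5,fy=2.5,interpolation=cv2.INTER_CUBIC);cv2.imwrite('pics/c24.png',a[:,:,::-1])"
```

```text
clock 51.4
joints [5.480e-01 7.140e-01 1.300e+00 2.000e-03 1.132e+00 2.212e+00]
eef_pos [547.18  377.     56.351]
eef_rot [ 3.14   0.005 -0.095]
wrist_force [-17.866  -0.931   8.247]
finger_gap 11.697
```

View pics/c24.png

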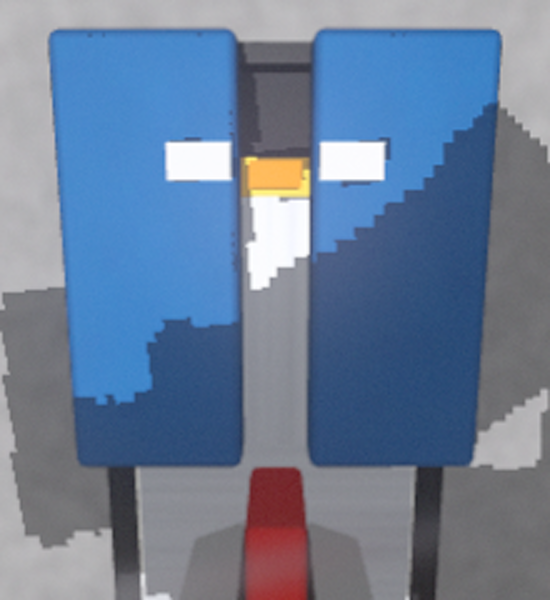

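Emit:
{"op": "jog_arm", "data": {
  "deltas": "-5 0 0 0 4; -15 0 0 0 4; -30 0 0 0 4; -45 0 0 0 4; -60 0 0 0 4; -75 0 0 0 4; -95 0 0 0 4; -100 0 -20 0 4; -100 0 -40 0 4; -100 0 -70 0 4"
}}

```text
clock: 52.65
eef_pos: [449.8, 386.1, 128.1]
eef_rot: [-3.141, -0.0, -0.095]
wrist_force: [0.3, 0.0, -1.2]
finger_gap: 11.7
```

```bash
python3 -c "
from h import *
st()
for t,L in (('w9',[(52,16),(158,30),(153,181),(55,168)]),):
  c=plane(t,'wrist',L,16)[:,:2];print(c.round(1),c.mean(0)); d=c[0]+c[1]-c[2]-c[3]; print('yaw y-axis',np.arctan2(-d[0],d[1]))
cc=np.array([444.8,181.5]); y=np.pi/2-.12; o=cc-24*np.array([np.cos(y),np.sin(y)]); print(o)
mv(o[0],o[1],110,y)
"
```

```text
clock 52.65
joints [ 0.648  0.48   1.493 -0.     1.168  2.314]
eef_pos [449.806 386.129 128.069]
eef_rot [-3.141 -0.    -0.095]
wrist_force [ 0.323  0.036 -1.224]
finger_gap 11.651
[[405.6 267.4]
 [511.9 253.3]
 [491.   98. ]
 [381.1 113.2]] [447.42204924 182.96461892]
yaw y-axis -0.14568578849629762
[441.92690703 157.67259274]
delta [ 13.9 228.2  18. ] twist -1.546 rows 8.3 yaw now -0.095 q6 2.31
```

```bash
python3 -c "
from h import *
mv(442.6,158.2,110,1.428)"
```

```text
delta [ 14.5 227.6  18. ] twist -1.523 rows 8.1 yaw now -0.095 q6 2.31
```

Emit:
{"op": "jog_arm", "data": {
  "deltas": "1 20 2 -0.15 4; 2 45 4 -0.33 4; 3 70 6 -0.51 4; 5 95 8 -0.69 4; 6 120 10 -0.87 4; 8 145 12 -1.05 4; 10 170 14 -1.23 4; 12 200 16 -1.4 4; 14 228 18 -1.523 4; 14 228 18 -1.523 4"
}}

```text
clock: 53.9
eef_pos: [442.6, 156.8, 109.6]
eef_rot: [3.14, -0.001, 1.426]
wrist_force: [1.0, 0.1, -1.3]
finger_gap: 11.8
```

```bash
python3 -c "
from h import *
im,d,s=cap('wrist','w25');st();mv(442.6,158.2,33,1.428)"
```

```text
clock 53.95
joints [0.264 0.252 1.861 0.    1.027 0.41 ]
eef_pos [442.642 157.631 109.542]
eef_rot [ 3.140e+00 -1.000e-03  1.425e+00]
wrist_force [ 0.756  0.991 -2.981]
finger_gap 12.172
delta [ 0.5 -0.3 76.5] twist -0.003 rows 1.2 yaw now 1.425 q6 0.41
```

View pics/w25.png

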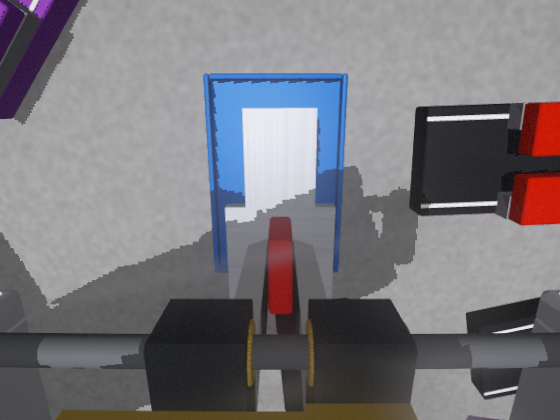

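```bash
python3 -c "
from h import *
print(tl('w25',[(206,76),(346,76),(336,271),(217,271)],16))"
```

```text
[[104.6 -54.4  93.6]
 [104.5  47.5  93.7]
 [-51.8  47.1  93.6]
 [-51.6 -54.6  93.5]]
```

Emit:
{"op": "jog_arm", "data": {
  "deltas": "1 -1.5 20 0 4; 2 -3.5 40 0 4; 2 -3.5 60 0 4; 2 -3.5 70 0 4; 2 -3.5 74 0 4; 2 -3.5 75 0 4; 2 -3.5 76 0 4; 2 -3.5 76.5 0 4; 2 -3.5 76.5 0 4; 2 -3.5 76.5 0 4"
}}

```text
clock: 55.2
eef_pos: [439.0, 160.4, 32.0]
eef_rot: [3.141, -0.0, 1.428]
wrist_force: [0.7, 0.5, 1.8]
finger_gap: 12.0
```

```bash
python3 -c "
from h import *
im,d,s=cap('wrist','w26');st()"
```

```text
clock 55.25
joints [0.272 0.379 1.914 0.    0.848 0.415]
eef_pos [438.986 160.42   32.014]
eef_rot [ 3.141 -0.     1.428]
wrist_force [-0.247 -0.473  2.404]
finger_gap 11.632
```

View pics/w26.png

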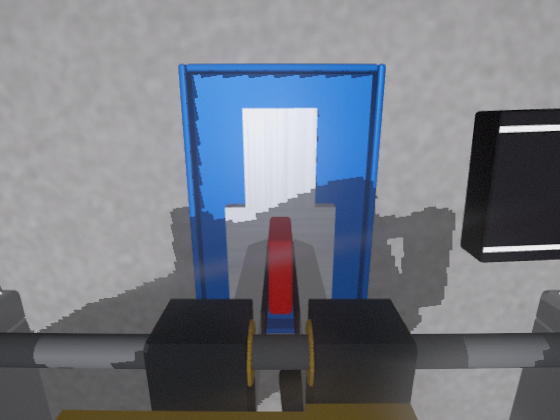

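Emit:
{"op": "jog_arm", "data": {
  "deltas": "0 0 0 0 30; 0 0 0 0 40; 0 0 0 0 40; 0 0 -20 0 40; 0 0 -50 0 40; 0 0 -90 0 40; -20 0 -130 0 40; -50 0 -170 0 40; -70 0 -190 0 40; -70 0 -190 0 40"
}}

```text
clock: 56.5
eef_pos: [429.2, 90.5, 222.9]
eef_rot: [3.139, -0.001, 1.426]
wrist_force: [-0.4, 0.3, -1.1]
finger_gap: 40.1
```

```bash
python3 -c "
from h import *
im,d,s=cap('wrist','w27');st()
im,W=world('w27','wrist'); print(W[150:240:15,275,2].round(1))"
```

```text
clock 56.55
joints [0.125 0.046 1.814 0.    1.281 0.27 ]
eef_pos [428.874  91.034 221.673]
eef_rot [ 3.141 -0.     1.427]
wrist_force [-0.291  0.031 -0.865]
finger_gap 39.908
[12.8  4.6  0.5 -0.1 -2.   1. ]
```

View pics/w27.png

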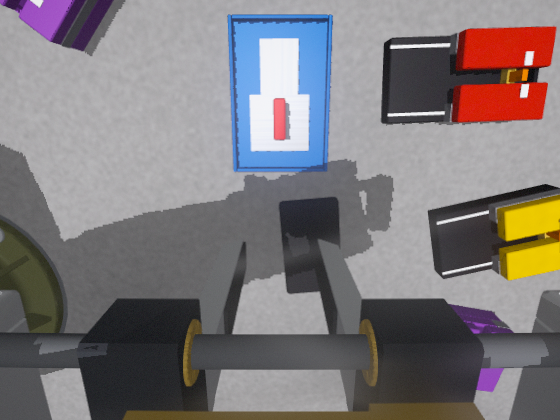

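The gauge lies flat in the tray at (280,95) in the picture. Before switching on, I'll check all three pointers from above.

```bash
python3 -c "
from h import *
mv(672,90,170,1.47)"
```

```text
delta [ 33.9 240.7  51.9] twist -0.043 rows 4.0 yaw now 1.427 q6 0.27
```

Emit:
{"op": "jog_arm", "data": {
  "deltas": "0 50 0 0 0; 10 100 0 0 0; 20 150 0 0 0; 34 200 20 -0.04 0; 34 240 50 -0.04 0; 34 240 50 -0.04 0; 34 240 50 -0.04 0; 34 240 50 -0.04 0; 34 240 50 -0.04 0; 34 240 50 -0.04 0"
}}

```text
clock: 57.8
eef_pos: [671.1, 90.6, 172.6]
eef_rot: [3.141, -0.0, 1.468]
wrist_force: [-0.2, 1.0, 0.3]
finger_gap: 0.5
```

```bash
python3 -c "
from h import *
im,d,s=cap('wrist','w28');mv(632,290,170,1.47)
a=cv2.resize(im[0:230,160:400],None,fx=2.6,fy=2.6,interpolation=cv2.INTER_CUBIC);cv2.imwrite('pics/c28.png',a[:,:,::-1])"
```

```text
delta [194.3 -59.4   2.3] twist -0.002 rows 3.3 yaw now 1.468 q6 0.18
```

View pics/c28.png

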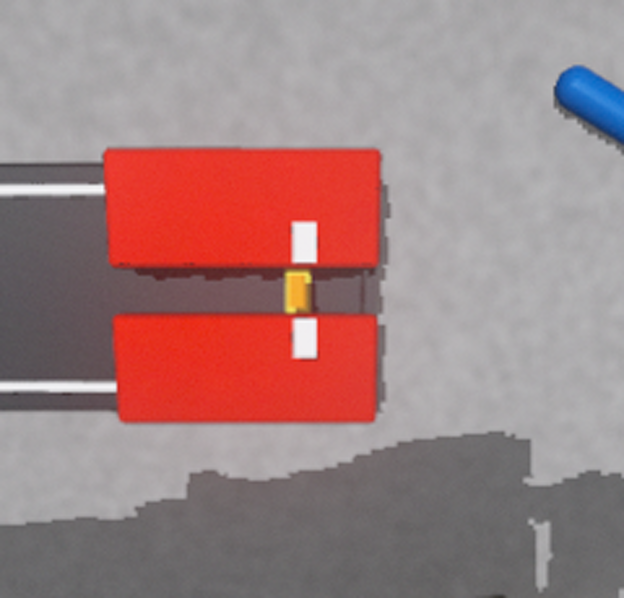

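Emit:
{"op": "jog_arm", "data": {
  "deltas": "50 -15 0 0 0; 100 -30 0 0 0; 150 -45 0 0 0; 195 -59 0 0 0; 195 -59 0 0 0; 195 -59 0 0 0; 195 -59 0 0 0; 195 -59 0 0 0; 195 -59 0 0 0; 195 -59 0 0 0"
}}

```text
clock: 59.1
eef_pos: [632.6, 290.3, 171.7]
eef_rot: [-3.142, 0.0, 1.468]
wrist_force: [1.0, 0.7, 0.4]
finger_gap: 0.8
```

```bash
python3 -c "
from h import *
im,d,s=cap('wrist','w29');t,_,_=cap('top','t29')
mv(410,420,220,-.167)
a=cv2.resize(im[0:230,160:400],None,fx=2,fy=2,interpolation=cv2.INTER_CUBIC);b=cv2.resize(t[110:180,260:310],None,fx=6,fy=6,interpolation=cv2.INTER_CUBIC)
o=np.zeros((460,800,3),np.uint8);o[:460,:480]=a;o[:420,490:790]=b;cv2.imwrite('pics/c29.png',o[:,:,::-1])"
```

```text
delta [ 105.9 -234.7  -48.3] twist 1.635 rows 8.7 yaw now 1.468 q6 0.48
```

View pics/c29.png

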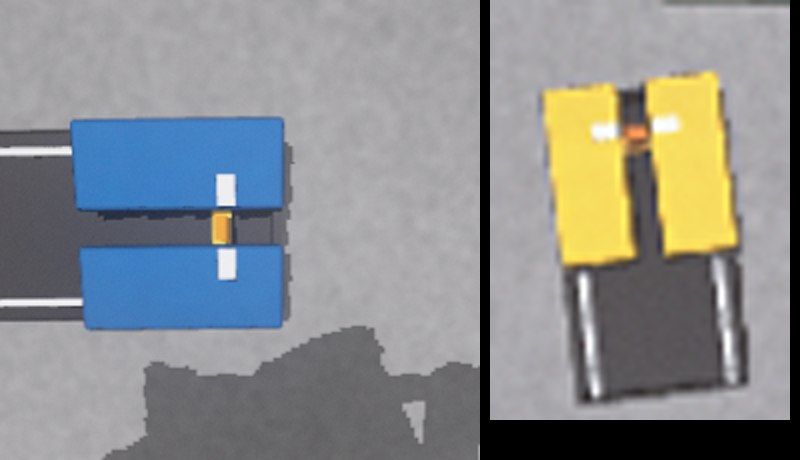

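```bash
python3 -c "
from h import *
im,W=world('top0','top')
for u,v in((40,200),(60,220),(70,215),(74,225),(60,245),(50,240)): print(u,v,W[v,u].round(0))
mv(397,492,180,2.975)"
```

```text
40 200 [539. 662. 147.]
60 220 [489. 648.  58.]
70 215 [503. 624.  46.]
74 225 [476. 635.  -5.]
60 245 [417. 655.  43.]
50 240 [431. 669.  76.]
delta [ 176.2 -255.1   -8.3] twist -1.507 rows 8.1 yaw now 1.468 q6 0.48
```

Clear of the supply box, which starts at y ≥ 620.

Emit:
{"op": "jog_arm", "data": {
  "deltas": "20 -28 -10 -0.18 0; 40 -57 -20 -0.36 0; 60 -85 -20 -0.54 0; 80 -114 -20 -0.72 0; 100 -142 -20 -0.9 0; 120 -170 -20 -1.08 0; 140 -200 -15 -1.26 0; 160 -230 -10 -1.42 0; 176 -255 -8 -1.507 0; 176 -255 -8 -1.507 0"
}}

```text
clock: 60.45
eef_pos: [395.6, 492.8, 179.7]
eef_rot: [-3.142, -0.0, 2.977]
wrist_force: [1.2, 0.3, 0.7]
finger_gap: 0.9
```

```bash
python3 -c "
from h import *
mv(397,492,82,2.975)"
```

```text
delta [-1.5 -0.6 97.7] twist 0.002 rows 1.6 yaw now 2.977 q6 -0.57
```

Emit:
{"op": "jog_arm", "data": {
  "deltas": "-1.5 -0.6 25 0 0; -1.5 -0.6 50 0 0; -1.5 -0.6 75 0 0; -1.5 -0.6 92 0 0; -1.5 -0.6 98 0 0; -1.5 -0.6 98 0 0; -1.5 -0.6 98 0 0; -1.5 -0.6 98 0 0; -1.5 -0.6 98 0 0; -1.5 -0.6 98 0 0"
}}

```text
clock: 61.7
eef_pos: [398.4, 491.0, 81.9]
eef_rot: [3.141, 0.0, 2.975]
wrist_force: [-0.9, -0.8, -0.2]
finger_gap: 0.6
```

Emit:
{"op": "jog_arm", "data": {
  "deltas": "-10 0 0 0 0; -18 0 0 0 0; -26 0 0 0 0; -34 0 0 0 0; -42 0 0 0 0; -50 0 0 0 0; -58 0 0 0 0; -66 0 0 0 0; -73 0 0 0 0; -78 0 0 0 0"
}}

```text
clock: 62.95
eef_pos: [475.6, 477.9, 81.5]
eef_rot: [-3.141, -0.0, 2.975]
wrist_force: [-1.2, -0.1, -1.1]
finger_gap: 0.3
```

Emit:
{"op": "jog_arm", "data": {
  "deltas": "-1 0 0 0 0; -2 0 0 0 0; -3 0 0 0 0; -4 0 0 0 0; -5 0 0 0 0; -6 0 0 0 0; -6 0 0 0 0; -6 0 0 0 0; -6 0 0 0 0; -6 0 0 0 0"
}}

```text
clock: 64.2
eef_pos: [478.4, 477.7, 81.5]
eef_rot: [-3.14, -0.005, 2.976]
wrist_force: [-20.1, -0.2, 4.6]
finger_gap: 0.6
```

At the end stop (20 N). I'll back off, rise and look.

Emit:
{"op": "jog_arm", "data": {
  "deltas": "4 0 0 0 0; 30 0 0 0 0; 55 0 0 0 0; 70 0 -30 0 0; 70 0 -80 0 0; 70 0 -130 0 0; 30 0 -150 0 0; -30 0 -150 0 0; -80 0 -150 0 0; -100 0 -150 0 0"
}}

```text
clock: 65.45
eef_pos: [582.4, 459.1, 231.2]
eef_rot: [-3.141, 0.001, 2.973]
wrist_force: [0.3, 0.9, 0.5]
finger_gap: 0.5
```

```bash
python3 -c "
from h import *
im,d,s=cap('wrist','w30');t,_,_=cap('top','t30');st()
a=cv2.resize(im[0:240,130:430],None,fx=2,fy=2,interpolation=cv2.INTER_CUBIC);cv2.imwrite('pics/c30.png',a[:,:,::-1])"
```

```text
clock 65.55
joints [ 0.619  0.762  0.809 -0.     1.571 -0.783]
eef_pos [581.649 459.341 230.965]
eef_rot [-3.141  0.     2.973]
wrist_force [-0.052 -0.993 -0.505]
finger_gap 0.266
```

View pics/c30.png

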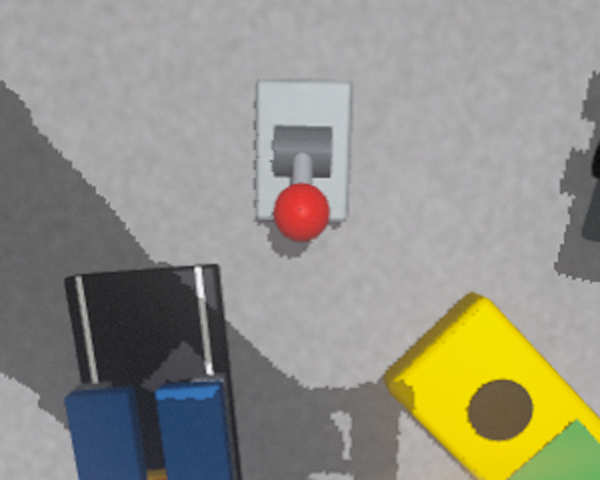

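View pics/t30.png

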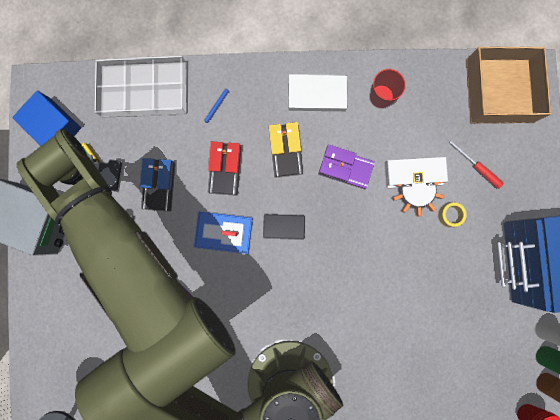

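The lever is on again: its knob at (302,212) is on the side away from the robot. The gauge is in the tray at (225,233) in the top view, and the bystanders haven't moved. Handing in.

```bash
python3 -c "
from h import *
workorder.sign_off()"
```

```text
the job is handed in; nothing more can be done
```

The job is done and handed in at about 65.6 s, in the order asked. There are three docks on the bench: blue, red and yellow. I saw no green one and left the purple look-alikes alone.

- **Counter:** I rolled it from 8 to 3. In the close-up right after the wheel was set, the digit's centre matched the window frame's centre to about 0.1 mm.
- **Supply:** I pushed the lever off to its end stop first. I pushed it on to its end stop (20 N) only after the gauge lay in the tray. Pictures confirmed both positions.
- **Docks:** Each dock was set with the shoulders hard against the face, at 17 to 20 N with no further travel.
- **Gauge:** It lies flat inside the blue tray. The tape and power bank look unmoved in the last top view.

**One check disagrees slightly:** on all three docks the orange pointer sits within the marks' length but about 2 mm short of their middle. I read the red dock's stop front at about 55 mm deep, and the shoulders were fully seated, so I took all three as set.

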